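# Clamp a model fuselage half in its screw clip

## Robot

A 6-joint arm with a two-finger parallel gripper is mounted at the origin on the work surface. World frame = base frame: x ahead of the robot, y to its left, z up, the work surface at z = 0. Lengths are in mm, angles in rad, forces in N, time in s.
With the tool pointing down it reaches from about 275 to 825 mm from the base axis. Payload 4.9 kg.
Tool frame: the origin (TCP) lies at the very end of the fingers, on their centre line; the grasp point (between the pads) lies 19 mm behind it (r.pinch_z is the distance from the TCP to the grasp point, in mm); z points along the fingers, y is the line along which they close (so a half turn about z gives the same grasp; the last joint's range is limited). The gripper opens to 85 mm and grips with 20 to 120 N. Pads are 22 mm wide; open, the fingers measure 114 mm over their backs; the gripper's body (76 mm by 85 mm) begins 54 mm behind the grasp point. The pads swing forward as they close: fully open they stand 13 mm farther back than shut.
Start: joints at [1.188, 0.326, -0.193, 1.052, 0, 1.437], TCP at [135.426, 533.084, 205.181] pointing down, gripper open.
Joint ranges: [-2.65, 2.65], [-0.97, 1.79], [-1.3, 1.35], [-1.93, 2.1], [-1.47, 1.37], [-3.14, 3.14]. Speed limits (rad/s): [2.57, 2.57, 3.14, 3.14, 3.14, 3.14].

## Interface

Orientations are given as a unit quaternion [w, x, y, z].
In Python, from rig import r gives the robot as it stands.
- The arm moves only by the tool arm_command, never from a script. Its argument "deltas" is a list of rows, each an object of numbers: "x", "y", "z": the shift along the tool's x, y, z in cm; "roll": the turn about the tool's z in rad; "jaw": the finger opening in cm, from 0 to 8.54. A call has 1 to 8 rows; each row shifts and turns the commanded pose from where the row before left it, along the tool's axes as they then stand; what a row does not reach is not made up. A row lasts 1/8 s, in which the tool goes at most 62.5 mm and 10.7 degrees, less where a joint would pass 70% of its speed; a pose out of reach is approached as far as the arm can. A call is refused whole if a number of a shift passes 6.25 or a number of a turn 0.188, either way. A call with a gripper value outside its range is refused whole. The fingers move at their own pace and stop on an object; "newtons" is the grip in N (left out, the last holds). Time passes only in rows, so rows that do not move let the fingers close. It gives the time, the measured TCP pose, the force, the opening and the grip force at its end, in the units of the state.
- r.observe(): the state, without advancing time (a new reading comes with each control period).
- r.read_camera(name): name is "scene" or "side" or "wrist"; returns a dict with "image" (400x640x3 uint8, red, green, blue), "z_map" (400x640 float32, mm along the optical axis (not along the pixel's ray), 0 where there is no reading), "vertical_fov" (degrees; the focal length in pixels is half the picture's height over the tangent of half this angle, whatever the lens; pixels are square), "cx", "cy" (the principal point, pixels), "R" (3x3) and "t" (3): a world point X has camera coordinates R X + t. Camera axes: x right, y down, z forward; pixel columns grow to the right and rows downward; lengths in mm; the calibration is good to about 2 mm. A picture is of the moment at which its call begins.
- r.sign_off(): hands the job in; it is judged then, once.
The state is a dict: "time_s": time; "q": joint angles; "joint_vel": joint speeds; "effort": joint torques, N m; "ee_pos": TCP position; "eef_rot": TCP orientation; "contact_force": force on the tool from outside, world axes, zero at the start; "ft_torque": the same for the moment, N m; "grip_width": finger opening in mm; "gripper_force": force on a finger pad.
Only numpy, scipy, OpenCV 4.12 (cv2) and the standard library are available. Lean on these libraries where they do the work, as an engineer would, in place of code of your own. Each camera call takes 0.05 s, during which the arm holds its last target. There are 200 camera calls.

## Task

Slide the black fuselage half along its wooden base until its nose rests fully home against the dark stop block, then turn the orange knob clockwise until the rubber foot holds the part firmly with about 10 newtons. Be gentle: let your grip travel down with the knob as the stem screws in, do not bend the steel arm or crush the part, and leave the other things on the desk where they are. Let go of everything at the end.

Things in the scene. Friction and masses are not known exactly. Their poses are not given: they have to be found in the camera images.
- clip: Fixed screw clip, origin on the table below the knob's axis, z up. Wooden base 90 mm in x, y -125 to +90, 22 thick. Two strips (8 high, y -45 to +55, inner faces x = +-20.5) guide the part along y. Steel upright at x = +43; springy arm, 26 wide, top 74 above the table, from it over the part to x = -16. Above the arm: only a brass nut (r 9, to 80 mm), the stem and the knob.
- nose_stop: Dark wooden stop block fixed on the base, 44 (clip x) by 12 by 20 mm high, origin under its middle; its face towards the fuselage is at clip y = +70.5 mm.
- fuselage: Black plastic half of a model aircraft fuselage, 50 g, 150 mm long, lying loose, flat side down. Origin on the underside; +y to the nose (y +70), tail at y -80; both ends blunt, 20 wide, 10 high. Half round, 38 wide, 19 high from y -10 to +40. A flat 3 mm fin juts from the tail to x -39 (y -77 to -51). Starts 15 to 35 mm short of the stop; home, its origin is on the knob's axis.
- nose (a point): Middle of the blunt nose end of the fuselage half, 5 mm above its underside. Home is clip y = +70.5 mm.
- tail (a point): Middle of the blunt tail end of the fuselage half, 5 mm above its underside: the place to push, towards the nose.
- stem: 8 mm threaded steel stem through the arm with the knob on top and a black rubber foot (22 mm disc, 6 thick) below; it does not rotate. Origin on its axis, z up. The foot is screwed on by an unknown amount: its lower face is 12 to 22 mm below the origin, so contact must be felt. It starts 4 to 19 mm above the part's top.
- knob_grip (a point): Centre of the round orange knob (36 mm wide, 24 high, axis vertical), 51 mm above the stem's origin. Clockwise from above lowers knob, stem and foot by 36 mm a turn; takes 0.13 N m, stays where left. Contact comes within 3.5 rad. Then the knob stops descending: turning on lifts the arm, clamping 28 N more per rad; a grip still descending would press the foot rigidly onto the part.
- clip_arm (a point): Top of the brass nut at the end of the clip's steel arm, 80 mm above the table unloaded. The arm is a spring, about 5 N per mm up or down; bending it more than 4 mm spoils it. With 10 N of clamping it stands 2 mm higher.
- pilot: Tan resin pilot figure standing on a 26 mm disc, 61 mm tall, origin under it. Leave alone.
- pin_vise: Brass pin vise lying along its x axis, 88 mm long, 12 mm thick, origin under its middle. Leave alone.
- palette: Frosted glass mixing palette 120 by 90 by 8 mm, origin under its middle. Leave alone.
- jar_red: Glass paint jar with red lid, 34 mm across, 42 mm tall, origin under it. Leave alone.
- jar_blue: Glass paint jar with blue lid, 34 mm across, 42 mm tall, origin under it. Leave alone.
Not all that is in view belongs to the job. Several things have the shape of the fuselage; the one meant has the colours described above.

How it is judged:
By the outcome, as a careful person would: the job done as asked, in the order asked, and still so for the second after the job is handed in, with the robot touching nothing.
It also fails if it takes over 72 s, if anything falls off the work surface, if the arm or the gripper's body presses on something with over 40 N, if the wrist force passes 120 N, or if a joint passes its speed limit or range.

## Working session

There is one attempt and no reset: what is moved stays moved. The work goes in short steps, Python scripts to look and compute and a tool call to move; the robot and the scene stay as the last step left them, time stands still between calls to the robot, and variables do not carry over. Pictures are saved under pics/ and viewed, at most 10 in all, crops included, and the job is handed in when it is done.

Besides the shell and the picture viewer there is one more tool, called after "Request:" by a JSON object that holds its "api" and its "payload", one argument or row to a line. arm_command: Moves the arm, as the interface text tells. Its arguments: {"type":"object","properties":{"deltas":{"type":"array"},"newtons":{"type":"number"}},"required":["deltas"]}

```bash
mkdir -p pics; ls
cat > h.py <<'E'
import numpy as np, cv2
from rig import r
def cam(n):
    c=r.read_camera(n); c['f']=200/np.tan(np.radians(c['vertical_fov'])/2); c['R']=np.array(c['R']); c['t']=np.array(c['t']); return c
def pts(c):
    z=c['z_map']; v,u=np.mgrid[0:400,0:640]
    P=np.stack([(u-c['cx'])/c['f']*z,(v-c['cy'])/c['f']*z,z],-1)
    return (P-c['t'])@c['R']
def ray(c,u,v,h):
    o=-c['R'].T@c['t']; d=c['R'].T@np.array([(u-c['cx'])/c['f'],(v-c['cy'])/c['f'],1]); return o+d*(h-o[2])/d[2]
def proj(c,X):
    p=c['R']@np.array(X)+c['t']; return p[:2]/p[2]*c['f']+[c['cx'],c['cy']]
def save(n,im): cv2.imwrite('pics/'+n,cv2.cvtColor(im,cv2.COLOR_RGB2BGR))
E
python3 - <<'E'
from h import *
a=cam('scene');b=cam('side')
for n,c in(('scene',a),('side',b)):
    save(n+'0.png',c['image']); print(n,c['f'],-c['R'].T@c['t'],c['R'][2], (c['z_map']>0).mean())
print(r.observe())
E
```

```text
pics
scene 363.64742535870306 [1285.56075957 -341.63404559  779.85710902] [-0.67782849  0.35053406 -0.64627735] 0.99606640625
side 409.9192425012319 [ 182.97099117 -605.83246752  702.5606005 ] [ 0.4221042   0.6564828  -0.62518668] 0.99585546875
{'time_s': 0.1, 'q': array([ 1.18781892e+00,  3.26867290e-01, -1.93492553e-01,  1.05200172e+00,
       -4.67104502e-05,  1.43662369e+00]), 'joint_vel': array([ 0.00055286, -0.00120563,  0.00305259, -0.00031117, -0.00017977,
        0.00144798]), 'effort': array([ 3.89895904e-04, -4.44238830e+01,  2.63037694e+01,  7.91382277e-03,
       -4.20459025e-05, -2.56779430e-06]), 'ee_pos': array([135.21006416, 532.53447264, 204.47822807]), 'eef_rot': array([-1.77538696e-04,  1.24081704e-01,  9.92271696e-01, -7.62570405e-04]), 'contact_force': array([-0.30513012, -0.19712136, -0.4041831 ]), 'ft_torque': array([0.02706767, 0.04617686, 0.01691317]), 'gripper_force': 0.0, 'grip_width': 85.39129617131799}
```

View pics/scene0.png

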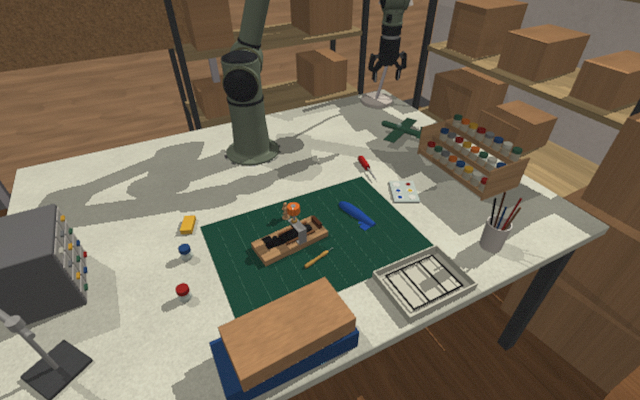

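View pics/side0.png

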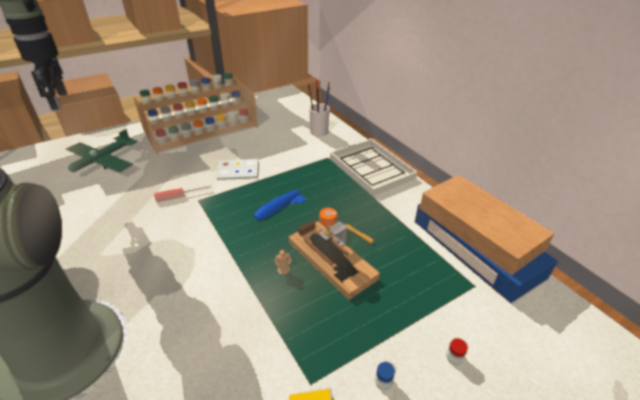

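The scene view shows the clip at about (290,237) with the orange knob at (291,210). In the side view the clip is at (333,258) and the knob at (328,215). Things that could be taken for the fuselage: the black half on the clip (scene 285,242), the blue one (357,214) and the green plane (403,128). The description picks the black one, so I'll check it in a close crop.

Run:
```python
from h import *
a=cam('scene');b=cam('side')
A=cv2.resize(a['image'][195:270,240:340],(400,300),interpolation=cv2.INTER_CUBIC)
B=cv2.resize(b['image'][195:305,260:390],(400,338),interpolation=cv2.INTER_CUBIC)[:300]
save('crop1.png',np.hstack([A,B]))
for n,c in(('scene',a),('side',b)):
    P=pts(c); hsv=cv2.cvtColor(c['image'],cv2.COLOR_RGB2HSV); 
    m=((hsv[...,0]<14)&(hsv[...,1]>190)&(hsv[...,2]>120)).astype(np.uint8)
    k,l,s,ce=cv2.connectedComponentsWithStats(m)
    for i in range(1,k):
        if s[i,4]>15:
            q=P[l==i]; print(n,s[i],ce[i].round(1),np.median(q,0).round(1),q[:,2].max().round(1))
    # wood base top: z 19-25
    x=P[...,0];y=P[...,1];z=P[...,2]
    v,u=np.mgrid[0:400,0:640]
    win=(u>240)&(u<340)&(v>195)&(v<270) if n=='scene' else (u>260)&(u<390)&(v>195)&(v<305)
    w=win&(hsv[...,0]<25)&(hsv[...,1]>60)&(hsv[...,2]>90)&(z>17)&(z<33)
    q=P[w][:,:2].astype(np.float32); print(n,'wood',len(q),cv2.minAreaRect(q),cv2.boxPoints(cv2.minAreaRect(q)).round(0).tolist(), np.percentile(P[w][:,2],[5,25,50,75,95]).round(1))
```

```text
scene [472 147   7   4  21] [475.1 148.3] [520.8 673.1 100.4] 103.2
scene [360 156   9  10  32] [363.8 161. ] [309.2 341.7  23.2] 26.1
scene [288 203  12  12  75] [293.5 208.5] [560.7 -56.6 130.5] 133.9
scene [177 284  11   9  64] [181.7 287.8] [ 614.8 -394.4   41.7] 779.9
scene wood 859 ((516.982177734375, -79.451171875), (165.62628173828125, 215.2212677001953), 7.405543804168701) [[421.0, 17.0], [449.0, -197.0], [613.0, -175.0], [585.0, 38.0]] [18.4 20.2 21.3 22.5 28.2]
side [154  88   7   5  28] [157.   90.1] [399.9 716.8 145.5] 148.0
side [198  99   7   5  31] [201.  100.9] [518.9 667.4 100.3] 103.6
side [195 121   6   5  29] [197.4 122.9] [480.5 610.4  55.7] 58.8
side [320 209  16  15 104] [326.3 217.3] [542.3 -65.7 130.2] 702.6
side [451 340  15  16 187] [458.1 347.1] [ 611.8 -396.5   41.1] 45.3
side wood 1898 ((517.6090698242188, -79.08714294433594), (167.30116271972656, 216.08189392089844), 7.314061164855957) [[421.0, 17.0], [448.0, -197.0], [614.0, -176.0], [587.0, 39.0]] [18.9 20.4 21.5 22.9 29.5]
```

View pics/crop1.png

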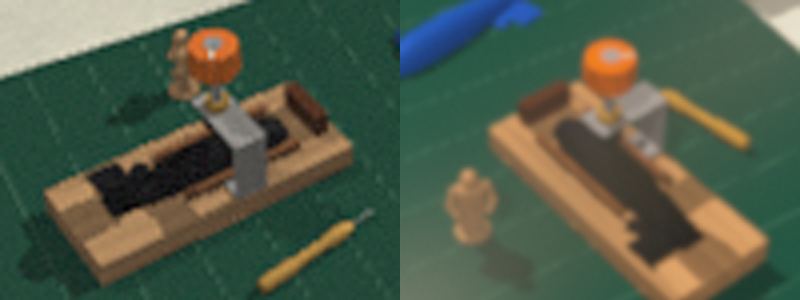

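The crop confirms the choice. The black half lies on the wooden base with its nose toward the dark stop (crop 305,108; scene ~316,222). Its tail and fin are at the lower left (scene ~264,243), and the pilot is on the clip's -x side. Now I'll measure.

Run:
```python
from h import *
a=cam('scene');b=cam('side'); W={}
for n,c in(('scene',a),('side',b)):
    P=pts(c); hsv=cv2.cvtColor(c['image'],cv2.COLOR_RGB2HSV); x,y,z=P[...,0],P[...,1],P[...,2]
    v,u=np.mgrid[0:400,0:640]
    win=(u>240)&(u<340)&(v>195)&(v<270) if n=='scene' else (u>260)&(u<390)&(v>195)&(v<305)
    # base points fit: drop pilot (isolated component) via largest comp
    w=(win&(hsv[...,0]<25)&(hsv[...,1]>50)&(hsv[...,2]>60)&(z>15)&(z<33)).astype(np.uint8)
    k,l,s,_=cv2.connectedComponentsWithStats(w,connectivity=4); i=1+s[1:,4].argmax()
    q=P[l==i][:,:2].astype(np.float32); R=cv2.minAreaRect(q); print(n,'base',R,cv2.boxPoints(R).round(1).tolist())
    W[n]=(c,P,hsv,win)
    m=win&(hsv[...,0]<16)&(hsv[...,1]>170)&(hsv[...,2]>90)&(z>100)&(z<150)
    print('knob',u[m].min(),u[m].max(),v[m].min(),v[m].max(),'med',np.median(P[m],0).round(1),np.percentile(z[m],[2,50,90,98]).round(1), m.sum())
    top=m&(z>np.percentile(z[m],97)-4); print(' topmean',P[top].mean(0).round(1), P[top].min(0).round(1),P[top].max(0).round(1),top.sum())
    W[n]+=((u[m].min()+u[m].max())/2,(v[m].min()+v[m].max())/2)
# triangulate knob centre
A=np.zeros((3,3));B=np.zeros(3)
for n in W:
    c=W[n][0]; o=-c['R'].T@c['t']; d=ray(c,W[n][4],W[n][5],0)-o; d/=np.linalg.norm(d); M=np.eye(3)-np.outer(d,d); A+=M;B+=M@o
K=np.linalg.solve(A,B); print('knobtri',K.round(1))
th=np.radians(7.4); O=np.array([554,-56.6]); Rc=np.array([[np.cos(th),np.sin(th)],[-np.sin(th),np.cos(th)]])
for n in W:
    c,P,hsv,win=W[n][:4]; m=win&(hsv[...,2]<60)&(P[...,2]>22)&(P[...,2]<50)
    q=(P[m][:,:2]-O)@Rc.T; zz=P[m][:,2]; print(n,'dark',len(q))
    for lo in range(-130,95,6):
        s=(q[:,1]>=lo)&(q[:,1]<lo+6)
        if s.sum(): print((lo,int(s.sum()),q[s,0].min().round(),q[s,0].max().round(),np.median(zz[s]).round(1)),end=' ')
    print()
```

```text
scene base ((554.6835327148438, -75.10276794433594), (92.50881958007812, 216.65936279296875), 7.68582010269165) [[494.3999938964844, 26.100000381469727], [523.2999877929688, -188.60000610351562], [615.0, -176.3000030517578], [586.0, 38.400001525878906]]
knob 287 299 203 215 med [561.8 -60.3 129.3] [112.1 129.3 132.5 133.3] 116
 topmean [553.6 -58.3 131.3] [533.3 -74.4 129.1] [568.9 -41.6 133.9] 61
side base ((554.5359497070312, -74.80609130859375), (91.68710327148438, 216.199462890625), 7.358500957489014) [[495.20001220703125, 26.5], [522.9000244140625, -187.89999389648438], [613.7999877929688, -176.10000610351562], [586.2000122070312, 38.29999923706055]]
knob 320 336 209 225 med [543.7 -64.8 130. ] [113.3 130.  132.3 133.2] 177
 topmean [548.7 -59.3 131.4] [534.4 -76.  129.1] [568.3 -39.2 134.5] 97
knobtri [552.  -56.8 121.3]
scene dark 388
(-100, 4, np.float64(-5.0), np.float64(3.0), np.float64(29.8)) (-94, 19, np.float64(-37.0), np.float64(7.0), np.float64(27.2)) (-88, 24, np.float64(-41.0), np.float64(8.0), np.float64(26.1)) (-82, 22, np.float64(-40.0), np.float64(7.0), np.float6
[... 1238 characters left out ...]
64(16.0), np.float64(20.0), np.float64(33.2)) (80, 2, np.float64(17.0), np.float64(19.0), np.float64(34.6)) 
side dark 242
(-100, 4, np.float64(-10.0), np.float64(-1.0), np.float64(29.7)) (-94, 19, np.float64(-34.0), np.float64(1.0), np.float64(29.7)) (-88, 43, np.float64(-36.0), np.float64(1.0), np.float64(25.4)) (-82, 41, np.float64(-36.0), np.float64(-0.0), np.float64(25.5)) (-76, 39, np.float64(-34.0), np.float64(1.0), np.float64(25.8)) (-70, 33, np.float64(-25.0), np.float64(2.0), np.float64(28.8)) (-64, 33, np.float64(-22.0), np.float64(3.0), np.float64(31.1)) (-58, 23, np.float64(-15.0), np.float64(3.0), np.float64(34.0)) (-52, 7, np.float64(-14.0), np.float64(-3.0), np.float64(34.4))
```

Request:
{"api": "arm_command", "payload": {
  "deltas": [
    {"roll": -0.18, "jaw": 0},
    {"roll": -0.18}
  ],
  "newtons": 30
}}

```text
invalid input at $.deltas[0]: expected keys x, y, z, roll, jaw
```

Request:
{"api": "arm_command", "payload": {
  "deltas": [
    {"x": 0, "y": 0, "z": 0, "roll": -0.127, "jaw": 0},
    {"x": 0, "y": 0, "z": 0, "roll": -0.127, "jaw": 0},
    {"x": 0, "y": 0, "z": 0, "roll": -0.127, "jaw": 0},
    {"x": -2.1, "y": -4.8, "z": 0, "roll": 0, "jaw": 0},
    {"x": -2.1, "y": -4.8, "z": 0, "roll": 0, "jaw": 0},
    {"x": -2.1, "y": -4.8, "z": 0, "roll": 0, "jaw": 0},
    {"x": -2.1, "y": -4.8, "z": 0, "roll": 0, "jaw": 0},
    {"x": -2.1, "y": -4.8, "z": 0, "roll": 0, "jaw": 0}
  ],
  "newtons": 30
}}

```text
time_s: 1.3
ee_pos: [271.8, 307.7, 205.3]
eef_rot: [0.0, -0.066, 0.998, 0.0]
contact_force: [1.0, -0.7, 0.7]
grip_width: -0.1
gripper_force: 0.0
```

```bash
cat >> h.py <<'E'
O=np.array([552.3,-57.6]); th=np.radians(7.5)
Rc=np.array([[np.cos(th),np.sin(th)],[-np.sin(th),np.cos(th)]])
def st():
    from scipy.spatial.transform import Rotation as Ro
    s=r.observe(); q=s['eef_rot']; M=Ro.from_quat([q[1],q[2],q[3],q[0]]).as_matrix()
    print('t',round(s['time_s'],2),'clip',(Rc@(s['ee_pos'][:2]-O)).round(1),'z',s['ee_pos'][2].round(2),'yawy',np.degrees(np.arctan2(M[1,1],M[0,1])).round(1),'tilt',M[:,2].round(3),'F',s['contact_force'].round(2),'T',s['ft_torque'].round(3),'q',s['q'].round(3),'w',round(s['grip_width'],1),round(s['gripper_force'],1)); return s
E
python3 -c "from h import *; st()"
```

```text
t 1.3 clip [-230.4  398.7] z 205.34 yawy 97.6 tilt [ 0.001  0.    -1.   ] F [ 1.02 -0.73  0.66] T [ 0.081 -0.035  0.016] q [ 0.667  0.065 -0.522  0.982 -0.     0.534] w -0.1 0.0
```

Request:
{"api": "arm_command", "payload": {
  "deltas": [
    {"x": -2.1, "y": -4.8, "z": 0, "roll": 0, "jaw": 0},
    {"x": -2.1, "y": -4.8, "z": 0, "roll": 0, "jaw": 0},
    {"x": -2.1, "y": -4.8, "z": 0, "roll": 0, "jaw": 0},
    {"x": -2.1, "y": -4.8, "z": 0, "roll": 0, "jaw": 0},
    {"x": -2.1, "y": -4.8, "z": 0, "roll": 0, "jaw": 0},
    {"x": -2.1, "y": -4.8, "z": 0, "roll": 0, "jaw": 0},
    {"x": -2.1, "y": -4.8, "z": 0, "roll": 0, "jaw": 0},
    {"x": -2.1, "y": -4.8, "z": 0, "roll": 0, "jaw": 0}
  ]
}}

```text
time_s: 2.3
ee_pos: [489.1, -51.2, 205.3]
eef_rot: [0.0, -0.066, 0.998, 0.0]
contact_force: [1.5, 0.6, -0.5]
grip_width: -0.2
gripper_force: 0.0
```

Request:
{"api": "arm_command", "payload": {
  "deltas": [
    {"x": -2.1, "y": -4.8, "z": 0, "roll": 0, "jaw": 0},
    {"x": -2.1, "y": -4.8, "z": 0, "roll": 0, "jaw": 0},
    {"x": -2.1, "y": -4.8, "z": 0, "roll": 0, "jaw": 0},
    {"x": 0, "y": 0, "z": 5, "roll": 0, "jaw": 0},
    {"x": 0, "y": 0, "z": 5, "roll": 0, "jaw": 0},
    {"x": 0, "y": 0, "z": 0, "roll": 0, "jaw": 0}
  ]
}}

```text
time_s: 3.05
ee_pos: [566.2, -182.5, 101.3]
eef_rot: [-0.004, -0.066, 0.998, 0.002]
contact_force: [-0.3, -0.0, 0.6]
grip_width: 0.0
gripper_force: 0.0
```

Run:
```python
from h import *
st(); c=cam('wrist'); save('wrist1.png',c['image'])
P=pts(c); hsv=cv2.cvtColor(c['image'],cv2.COLOR_RGB2HSV)
q=(P[...,:2]-O)@Rc.T; z=P[...,2]
for n,m in(('dark',(hsv[...,2]<60)&(z>23)&(z<45)),('wood',(hsv[...,1]>60)&(hsv[...,0]<25)&(z>17)&(z<26))):
    m&=(c['z_map']>60); print(n,m.sum(),'x',np.percentile(q[m][:,0],[1,50,99]).round(1),'y',np.percentile(q[m][:,1],[.5,1,2,50,99]).round(1))
```

```text
t 3.05 clip [  -2.5 -125.7] z 101.32 yawy 97.6 tilt [-0.008  0.004 -1.   ] F [-0.29 -0.03  0.64] T [-0.006 -0.009  0.024] q [-0.436  0.499 -0.207  0.874 -0.    -0.568] w 0.0 0.0
dark 6556 x [-37.4  -9.3  13.2] y [-93.4 -92.3 -90.1 -31.9  73.5]
wood 12499 x [-46.8 -21.8  41.4] y [-122.3 -121.6 -120.5  -45.1   87.6]
```

View pics/wrist1.png

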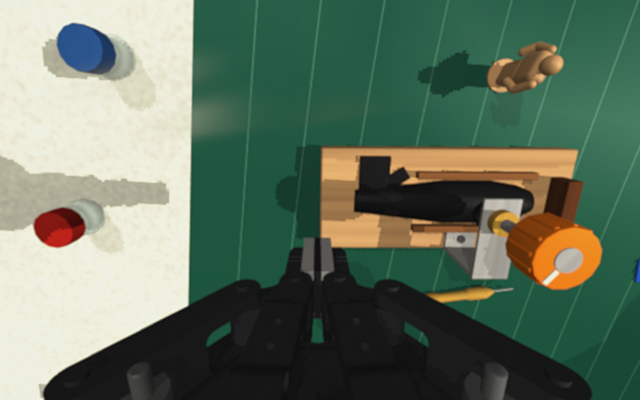

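The wrist view shows the wood base's tail-side end at column 321, the tail end at (355,201), the fin at (375,172), the pilot at (525,70), and the closed fingers behind the tail, clear of it. I'll descend and then push gently.

Request:
{"api": "arm_command", "payload": {
  "deltas": [
    {"x": 0, "y": 0, "z": 3, "roll": 0, "jaw": 0},
    {"x": 0, "y": 0, "z": 2.5, "roll": 0, "jaw": 0},
    {"x": 0, "y": 0, "z": 1, "roll": 0, "jaw": 0},
    {"x": 0, "y": 0, "z": 0.5, "roll": 0, "jaw": 0},
    {"x": 0, "y": 0, "z": 0, "roll": 0, "jaw": 0},
    {"x": 0, "y": 0, "z": 0, "roll": 0, "jaw": 0}
  ]
}}

```text
time_s: 3.85
ee_pos: [570.5, -184.2, 36.3]
eef_rot: [0.001, -0.066, 0.998, -0.0]
contact_force: [-0.2, 0.4, -0.2]
grip_width: 0.3
gripper_force: 0.0
```

```bash
python3 -c "from h import *; st()"
```

```text
t 3.85 clip [   1.5 -127.9] z 36.25 yawy 97.6 tilt [ 0.001 -0.001 -1.   ] F [-0.23  0.44 -0.17] T [0.057 0.03  0.061] q [-0.435  0.571 -0.274  0.724 -0.    -0.568] w 0.3 0.0
```

Request:
{"api": "arm_command", "payload": {
  "deltas": [
    {"x": 0.1, "y": 0, "z": 0.5, "roll": 0, "jaw": 0},
    {"x": 0, "y": 0, "z": 0.5, "roll": 0, "jaw": 0},
    {"x": 0, "y": 0.7, "z": 0, "roll": 0, "jaw": 0},
    {"x": 0, "y": 0.7, "z": 0, "roll": 0, "jaw": 0},
    {"x": 0, "y": 0.4, "z": 0, "roll": 0, "jaw": 0},
    {"x": 0, "y": 0.4, "z": 0, "roll": 0, "jaw": 0},
    {"x": 0, "y": 0.2, "z": 0, "roll": 0, "jaw": 0},
    {"x": 0, "y": 0, "z": 0, "roll": 0, "jaw": 0}
  ]
}}

```text
time_s: 4.85
ee_pos: [565.6, -160.2, 25.2]
eef_rot: [0.0, -0.066, 0.998, -0.0]
contact_force: [0.3, 0.1, 0.0]
grip_width: -0.1
gripper_force: 0.0
```

```bash
cat > look.py <<'E'
from h import *
import sys
st(); c=cam('wrist'); P=pts(c); hsv=cv2.cvtColor(c['image'],cv2.COLOR_RGB2HSV)
q=(P[...,:2]-O)@Rc.T; z=P[...,2]
# along part axis: which y bins between nose and stop show wood
a=cam('scene'); Pa=pts(a); qa=(Pa[...,:2]-O)@Rc.T; ha=cv2.cvtColor(a['image'],cv2.COLOR_RGB2HSV)
for n,QQ,Z,H in(('wrist',q,z,hsv),('scene',qa,Pa[...,2],ha)):
    m=(abs(QQ[...,0])<7)&(QQ[...,1]>30)&(QQ[...,1]<80)&(Z>15)&(Z<48)
    print(n,[(int(y),np.median(Z[m&(abs(QQ[...,1]-y)<1.5)]).round(1),int(np.median(H[...,2][m&(abs(QQ[...,1]-y)<1.5)]))) for y in range(38,80,3) if (m&(abs(QQ[...,1]-y)<1.5)).any()])
d=(hsv[...,2]<60)&(z>23)&(z<34)&(q[...,0]<-22)&(q[...,0]>-45)&(q[...,1]>-110)&(q[...,1]<-40); print('fin y',np.percentile(q[d][:,1],[2,50,98]).round(1) if d.any() else None)
if len(sys.argv)>1: save(sys.argv[1],np.vstack([cv2.resize(c['image'][120:300,260:620],(640,320)),cv2.resize(a['image'][195:260,240:370],(640,320),interpolation=cv2.INTER_CUBIC)])[:600])
E
python3 look.py
```

```text
t 4.85 clip [  -0.2 -103.4] z 25.24 yawy 97.6 tilt [ 0. -0. -1.] F [0.3 0.1 0. ] T [ 0.044  0.027 -0.039] q [-0.401  0.568 -0.315  0.688 -0.    -0.534] w -0.1 0.0
wrist [(38, np.float64(36.2), 41), (41, np.float64(35.7), 39), (44, np.float64(34.9), 40), (47, np.float64(34.1), 36), (50, np.float64(32.7), 32), (53, np.float64(31.5), 30), (56, np.float64(30.3), 76), (62, np.float64(21.3), 157), (65, np.float64(20.8), 160), (68, np.float64(20.8), 164), (71, np.float64(29.3), 41), (74, np.float64(32.6), 41), (77, np.float64(40.5), 101)]
scene [(38, np.float64(36.1), 56), (41, np.float64(34.6), 35), (44, np.float64(33.4), 38), (47, np.float64(34.7), 41), (50, np.float64(31.7), 39), (53, np.float64(27.0), 43), (59, np.float64(19.7), 79), (62, np.float64(21.4), 119), (65, np.float64(21.2), 132), (68, np.float64(21.5), 129), (71, np.float64(31.7), 61), (74, np.float64(42.7), 83), (77, np.float64(40.9), 88)]
fin y [-89.7 -75.4 -51.1]
```

Request:
{"api": "arm_command", "payload": {
  "deltas": [
    {"x": 0, "y": 0.2, "z": 0, "roll": 0, "jaw": 0},
    {"x": 0, "y": 0.2, "z": 0, "roll": 0, "jaw": 0},
    {"x": 0, "y": 0.2, "z": 0, "roll": 0, "jaw": 0},
    {"x": 0, "y": 0.2, "z": 0, "roll": 0, "jaw": 0},
    {"x": 0, "y": 0.1, "z": 0, "roll": 0, "jaw": 0},
    {"x": 0, "y": 0.1, "z": 0, "roll": 0, "jaw": 0},
    {"x": 0, "y": 0, "z": 0, "roll": 0, "jaw": 0}
  ]
}}

```text
time_s: 5.82
ee_pos: [564.2, -150.3, 25.2]
eef_rot: [-0.0, -0.066, 0.998, -0.0]
contact_force: [-0.0, -0.2, 0.7]
grip_width: 0.1
gripper_force: 0.0
```

```bash
python3 look.py push1.png
```

```text
t 5.83 clip [ -0.3 -93.4] z 25.19 yawy 97.6 tilt [-0. -0. -1.] F [-0.04 -0.22  0.71] T [-0.029  0.008  0.051] q [-0.387  0.562 -0.326  0.683 -0.    -0.519] w 0.1 0.0
wrist [(38, np.float64(36.2), 42), (41, np.float64(35.6), 43), (44, np.float64(35.0), 41), (47, np.float64(34.1), 38), (50, np.float64(32.8), 34), (53, np.float64(31.4), 30), (56, np.float64(30.4), 86), (62, np.float64(21.0), 158), (65, np.float64(20.9), 160), (68, np.float64(20.8), 165), (71, np.float64(29.2), 41), (74, np.float64(33.8), 41), (77, np.float64(40.8), 103)]
scene [(38, np.float64(35.3), 59), (41, np.float64(34.9), 34), (44, np.float64(33.3), 39), (47, np.float64(32.5), 38), (50, np.float64(31.6), 40), (53, np.float64(29.2), 41), (59, np.float64(20.8), 78), (62, np.float64(20.2), 117), (65, np.float64(21.2), 129), (68, np.float64(29.1), 89), (71, np.float64(28.0), 84), (74, np.float64(40.5), 80), (77, np.float64(40.6), 88)]
fin y [-89.8 -75.7 -51.5]
```

View pics/push1.png

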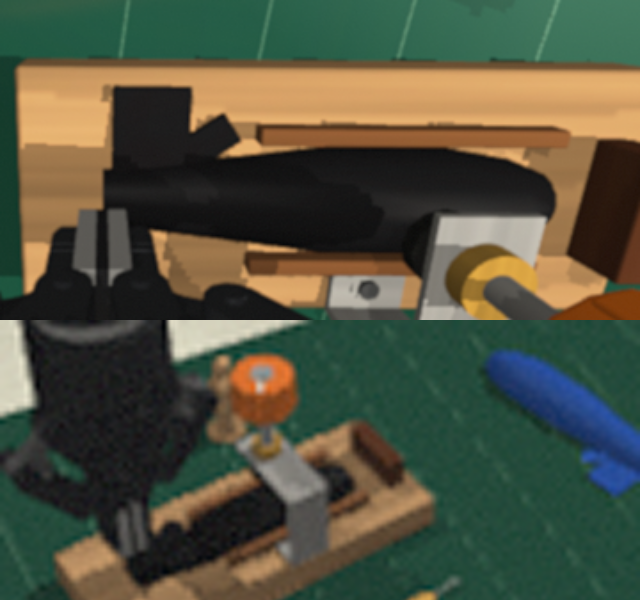

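Run:
```python
from h import *
s=r.observe(); X=s['ee_pos']; C=lambda x,y,z: np.r_[O+Rc.T@[x,y],z]
for n in('wrist','scene','side'):
    c=cam(n); print(n,'tcp',proj(c,X).round(1),'tail±10 z32',proj(c,C(-10,-97,32)).round(1),proj(c,C(10,-97,32)).round(1),'base corners',proj(c,C(-45,-125,22)).round(1),proj(c,C(45,-125,22)).round(1))
    P=pts(c); q=(P[...,:2]-O)@Rc.T; z=P[...,2]; hsv=cv2.cvtColor(c['image'],cv2.COLOR_RGB2HSV)
    for y in range(-104,-60,4):
        m=(abs(q[...,1]-y)<1.5)&(abs(q[...,0])<45)&(z>26)&(z<45)&(hsv[...,2]<70)
        w=(abs(q[...,1]-y)<1.5)&(abs(q[...,0])<45)&(z>18)&(z<25)&(hsv[...,2]>80)
        print(y,'dark x',q[m][:,0].min().round(1) if m.any() else None,q[m][:,0].max().round(1) if m.any() else None, 'z',np.median(z[m]).round(1) if m.any() else None,'wood x',q[w][:,0].min().round(1) if w.any() else None, q[w][:,0].max().round(1) if w.any() else None,end=' | ')
    print()
    if n=='side': save('side1.png',cv2.resize(c['image'][215:315,290:420],(650,500),interpolation=cv2.INTER_CUBIC))
```

```text
wrist tcp [318.  234.1] tail±10 z32 [312.1 222.9] [312.2 254.5] base corners [263.6 159.6] [270.1 295.8]
-104 dark x None None z None wood x -44.8 10.0 | -100 dark x None None z None wood x -44.7 3.0 | -96 dark x None None z None wood x -44.8 3.3 | -92 dark x -10.9 -1.2 z 29.8 wood x -44.8 -11.2 | -88 dark x -11.6 -1.2 z 29.9 wood x -44.8 -40.3 | -84 dark x -37.5 6.3 z 30.7 wood x -44.8 -40.3 | -80 dark x -11.9 6.6 z 31.1 wood x -44.9 -40.3 | -76 dark x -12.8 7.6 z 31.5 wood x -44.9 17.2 | -72 dark x -12.9 8.2 z 31.8 wood x -44.9 29.2 | -68 dark x -13.2 9.5 z 32.1 wood x -44.8 35.7 | -64 dark x -14.0 10.1 z 32.6 wood x -44.8 37.5 | 
scene tcp [266.7 246.8] tail±10 z32 [263.8 243.6] [267.1 247.8] base corners [249.9 242.9] [264.5 262. ]
-104 dark x None None z None wood x -41.5 40.2 | -100 dark x None None z None wood x -44.6 44.4 | -96 dark x 0.9 5.5 z 30.4 wood x -43.4 41.5 | -92 dark x -6.0 6.9 z 29.7 wood x -25.1 44.0 | -88 dark x -13.8 8.2 z 28.6 wood x 8.4 40.8 | -84 dark x -6.3 2.9 z 31.6 wood x 9.8 41.9 | -80 dark x -8.5 9.8 z 30.5 wood x 8.1 44.4 | -76 dark x -4.5 6.7 z 32.4 wood x 9.0 44.1 | -72 dark x -17.6 8.5 z 31.5 wood x 12.7 44.3 | -68 dark x -5.6 7.8 z 32.6 wood x 14.2 42.2 | -64 dark x -8.6 8.8 z 32.7 wood x 11.5 42.1 | 
side tcp [355.2 273.2] tail±10 z32 [353.1 274.2] [360.  269.7] base corners [349.7 293.8] [380.2 272.8]
-104 dark x None None z None wood x -44.6 43.7 | -100 dark x None None z None wood x -43.5 42.3 | -96 dark x None None z None wood x -44.3 44.8 | -92 dark x -8.1 3.5 z 30.1 wood x -42.4 43.1 | -88 dark x -35.3 4.9 z 30.5 wood x -43.5 42.4 | -84 dark x -17.4 4.0 z 30.5 wood x -43.9 43.2 | -80 dark x -14.0 3.5 z 30.7 wood x -44.9 -37.0 | -76 dark x -11.3 1.5 z 31.5 wood x -44.0 -37.2 | -72 dark x -10.7 3.7 z 31.8 wood x -44.8 -36.9 | -68 dark x -11.0 3.7 z 32.6 wood x -44.5 -36.7 | -64 dark x -11.9 6.0 z 33.1 wood x -42.6 -25.6 |
```

View pics/side1.png

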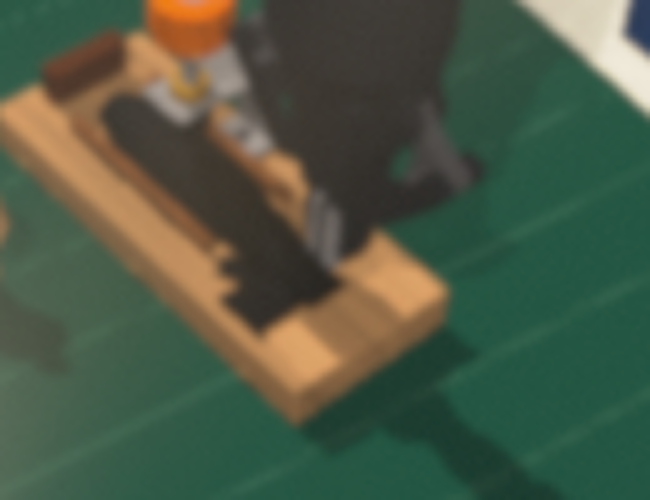

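Run:
```python
from h import *
s=r.observe(); X=s['ee_pos']
for n in('scene','side','wrist'):
    c=cam(n); P=pts(c); q=(P[...,:2]-O)@Rc.T; z=P[...,2]
    u,v=proj(c,X).astype(int); hsv=cv2.cvtColor(c['image'],cv2.COLOR_RGB2HSV)
    print(n,'u',u,'v',v)
    for du in(-6,-3,0,3,6):
        print('u',u+du,[(vv,*q[vv,u+du].round(0).astype(int).tolist(),int(z[vv,u+du].round()),int(hsv[vv,u+du,2])) for vv in range(v-16,v+8,2)])
```

```text
scene u 266 v 246
u 260 [(230, 13, -111, 111, 31), (232, 7, -110, 99, 37), (234, 7, -110, 92, 26), (236, 2, -109, 79, 30), (238, -1, -109, 68, 76), (240, -39, -95, 22, 161), (242, -30, -100, 24, 188), (244, -21, -104, 25, 197), (246, -16, -107, 23, 122), (248, -10, -110, 22, 118), (250, -3, -114, 22, 121), (252, 3, -117, 21, 128)]
u 263 [(230, 10, -101, 104, 30), (232, 11, -103, 98, 33), (234, 10, -103, 90, 40), (236, 5, -102, 77, 42), (238, 7, -104, 72, 28), (240, 7, -104, 65, 21), (242, -24, -93, 25, 124), (244, -21, -95, 20, 143), (246, -13, -99, 21, 123), (248, -5, -103, 22, 120), (250, 2, -107, 21, 128), (252, 7, -110, 20, 121)]
u 266 [(230, 10, -93, 99, 33), (232, 4, -91, 86, 49), (234, 10, -94, 84, 49), (236, 8, -95, 76, 52), (238, 11, -96, 71, 61), (240, 10, -97, 63, 68), (242, 11, -98, 56, 67), (244, -9, -91, 27, 24), (246, 0, -95, 30, 57), (248, -2, -96, 20, 113), (250, 7, -100, 22, 123), (252, 14, -104, 22, 138)]
u 269 [(230, 11, -84, 95, 26), (232, 6, -83, 83, 32), (234, 6, -84, 75, 38), (236, 6, -85, 69, 45), (238, 6, -86, 61, 58), (240, -20, -75, 26, 70), (242, -11, -80
[... 2792 characters left out ...]
68), (234, -3, -94, 31, 68), (236, -2, -94, 31, 67), (238, -11, -94, 56, 28), (240, -11, -94, 57, 17)]
u 321 [(218, -10, -92, 25, 16), (220, -10, -92, 28, 18), (222, -9, -92, 28, 22), (224, -8, -92, 29, 27), (226, -7, -92, 30, 34), (228, -6, -92, 30, 35), (230, -5, -92, 30, 31), (232, -4, -92, 31, 25), (234, -3, -92, 32, 22), (236, -2, -92, 31, 22), (238, -11, -92, 55, 70), (240, -11, -92, 58, 83)]
u 324 [(218, -11, -90, 26, 17), (220, -10, -90, 28, 18), (222, -9, -90, 28, 23), (224, -8, -90, 28, 28), (226, -8, -90, 31, 32), (228, -7, -90, 31, 35), (230, -5, -90, 30, 31), (232, -4, -90, 32, 27), (234, -3, -90, 32, 20), (236, -2, -90, 31, 24), (238, -11, -91, 55, 79), (240, -11, -91, 59, 92)]
```

Request:
{"api": "arm_command", "payload": {
  "deltas": [
    {"x": 0, "y": -1, "z": 0, "roll": 0, "jaw": 0},
    {"x": 0, "y": -1, "z": 0, "roll": 0, "jaw": 0},
    {"x": 0, "y": 0, "z": 0, "roll": 0, "jaw": 0},
    {"x": 0, "y": 0, "z": 1, "roll": 0, "jaw": 0},
    {"x": 0, "y": 0, "z": 0.5, "roll": 0, "jaw": 0},
    {"x": 0, "y": 0, "z": 0, "roll": 0, "jaw": 0},
    {"x": 0, "y": 0, "z": 0, "roll": 0, "jaw": 0}
  ]
}}

```text
time_s: 7.1
ee_pos: [566.9, -170.0, 10.1]
eef_rot: [-0.0, -0.066, 0.998, 0.0]
contact_force: [-0.5, 0.4, -1.0]
grip_width: 0.2
gripper_force: 0.0
```

```bash
cat > tip.py <<'E'
from h import *
s=st(); print('pinch_z',r.pinch_z); X=s['ee_pos']; x0,y0=Rc@(X[:2]-O)
for n in('scene','side','wrist'):
    c=cam(n); P=pts(c); q=(P[...,:2]-O)@Rc.T; z=P[...,2]
    m=(abs(q[...,0]-x0)<14)&(abs(q[...,1]-y0)<14)&(z>28)&(z<X[2]+60)&(c['z_map']>0)
    if m.any(): print(n,m.sum(),'z low',np.percentile(z[m],[0,1,3]).round(1),'y',np.percentile(q[m][:,1],[2,98]).round(1),'x',np.percentile(q[m][:,0],[2,98]).round(1))
E
python3 tip.py
```

```text
t 7.1 clip [  -0.2 -113.3] z 10.13 yawy 97.6 tilt [-0.  0. -1.] F [-0.5   0.36 -1.02] T [ 0.04  -0.058 -0.077] q [-0.416  0.594 -0.315  0.662  0.    -0.549] w 0.2 0.0
pinch_z 18.700000000000003
scene 66 z low [37.5 39.2 40.3] y [-126.6 -102.7] x [ 4.9 12.8]
side 100 z low [37.1 37.3 39.7] y [-127.2 -101.8] x [-9.8  3.9]
wrist 1566 z low [38.5 39.4 41.4] y [-126.7 -100.9] x [-11.2  -6.1]
```

The reported TCP lies about 28 mm beyond the fingertips: all three cameras agree, and there was no contact force with it below the base top. I'll work from the measured tip, lowering to about 26 mm and then pushing.

Request:
{"api": "arm_command", "payload": {
  "deltas": [
    {"x": 0, "y": 0, "z": 0.6, "roll": 0, "jaw": 0},
    {"x": 0, "y": 0, "z": 0.3, "roll": 0, "jaw": 0},
    {"x": 0, "y": 0, "z": 0.2, "roll": 0, "jaw": 0},
    {"x": 0, "y": 0.3, "z": 0, "roll": 0, "jaw": 0},
    {"x": 0, "y": 0.2, "z": 0, "roll": 0, "jaw": 0},
    {"x": 0, "y": 0.2, "z": 0, "roll": 0, "jaw": 0},
    {"x": 0, "y": 0.2, "z": 0, "roll": 0, "jaw": 0},
    {"x": 0, "y": 0, "z": 0, "roll": 0, "jaw": 0}
  ]
}}

```text
time_s: 8.25
ee_pos: [565.8, -161.1, -0.7]
eef_rot: [0.0, -0.066, 0.998, -0.0]
contact_force: [-0.2, 0.2, 1.2]
grip_width: 0.2
gripper_force: 0.0
```

```bash
python3 tip.py; python3 look.py
```

```text
t 8.25 clip [  -0.2 -104.4] z -0.72 yawy 97.6 tilt [ 0. -0. -1.] F [-0.16  0.19  1.24] T [ 0.055 -0.002  0.001] q [-0.403  0.603 -0.334  0.634  0.    -0.535] w 0.2 0.0
pinch_z 18.700000000000003
scene 66 z low [29.  29.2 30.2] y [-117.8  -92.4] x [ 4.5 12.5]
side 98 z low [28.1 28.1 28.6] y [-117.7  -92.7] x [-10.    2.7]
wrist 1617 z low [28.  28.5 29.5] y [-117.7  -91.5] x [-11.4  -6.3]
t 8.4 clip [  -0.2 -104.5] z -0.78 yawy 97.6 tilt [ 0. -0. -1.] F [0.33 0.91 0.19] T [-0.023  0.015 -0.034] q [-0.403  0.603 -0.333  0.634 -0.    -0.535] w -0.3 0.0
wrist [(38, np.float64(36.4), 38), (41, np.float64(36.0), 36), (44, np.float64(35.5), 35), (47, np.float64(34.4), 33), (50, np.float64(33.3), 31), (53, np.float64(32.0), 30), (56, np.float64(30.4), 71), (59, np.float64(29.5), 94), (65, np.float64(20.7), 158), (68, np.float64(20.7), 159), (71, np.float64(20.4), 161)]
scene [(38, np.float64(36.0), 56), (41, np.float64(35.3), 36), (44, np.float64(36.2), 44), (47, np.float64(31.4), 37), (50, np.float64(33.3), 39), (53, np.float64(30.3), 33), (56, np.float64(24.5), 34), (59, np.float64(22.1), 97), (62, np.float64(19.6), 119), (65, np.float64(21.7), 130), (68, np.float64(20.7), 134), (71, np.float64(30.1), 74), (74, np.float64(40.7), 74), (77, np.float64(40.4), 88)]
fin y [-89.  -74.7 -49.8]
```

Request:
{"api": "arm_command", "payload": {
  "deltas": [
    {"x": 0, "y": 0.2, "z": 0, "roll": 0, "jaw": 0},
    {"x": 0, "y": 0.2, "z": 0, "roll": 0, "jaw": 0},
    {"x": 0, "y": 0.2, "z": 0, "roll": 0, "jaw": 0},
    {"x": 0, "y": 0.2, "z": 0, "roll": 0, "jaw": 0},
    {"x": 0, "y": 0.1, "z": 0, "roll": 0, "jaw": 0},
    {"x": 0, "y": 0, "z": 0, "roll": 0, "jaw": 0},
    {"x": 0, "y": 0, "z": 0, "roll": 0, "jaw": 0}
  ]
}}

```text
time_s: 9.38
ee_pos: [564.5, -152.3, -0.8]
eef_rot: [-0.0, -0.066, 0.998, 0.0]
contact_force: [0.0, 0.3, -0.1]
grip_width: -0.3
gripper_force: 0.0
```

```bash
python3 look.py push2.png
```

```text
t 9.38 clip [ -0.3 -95.5] z -0.82 yawy 97.6 tilt [-0.  0. -1.] F [ 0.03  0.32 -0.06] T [-0.021 -0.004  0.018] q [-0.39   0.598 -0.344  0.629  0.    -0.522] w -0.3 0.0
wrist [(38, np.float64(38.2), 46), (41, np.float64(37.7), 43), (44, np.float64(37.0), 42), (47, np.float64(36.4), 39), (50, np.float64(36.0), 37), (53, np.float64(35.3), 35), (56, np.float64(34.5), 34), (59, np.float64(33.4), 32), (62, np.float64(31.9), 28), (65, np.float64(30.6), 24), (68, np.float64(29.2), 28), (71, np.float64(25.5), 40), (74, np.float64(24.8), 41)]
scene [(38, np.float64(37.5), 56), (41, np.float64(36.2), 33), (44, np.float64(36.7), 37), (47, np.float64(35.4), 38), (50, np.float64(34.7), 41), (53, np.float64(34.2), 42), (56, np.float64(34.5), 45), (59, np.float64(31.6), 33), (62, np.float64(30.4), 35), (65, np.float64(18.4), 91), (68, np.float64(19.9), 90), (71, np.float64(34.2), 59), (74, np.float64(42.4), 85), (77, np.float64(41.7), 87)]
fin y [-80.2 -66.  -43.6]
```

View pics/push2.png

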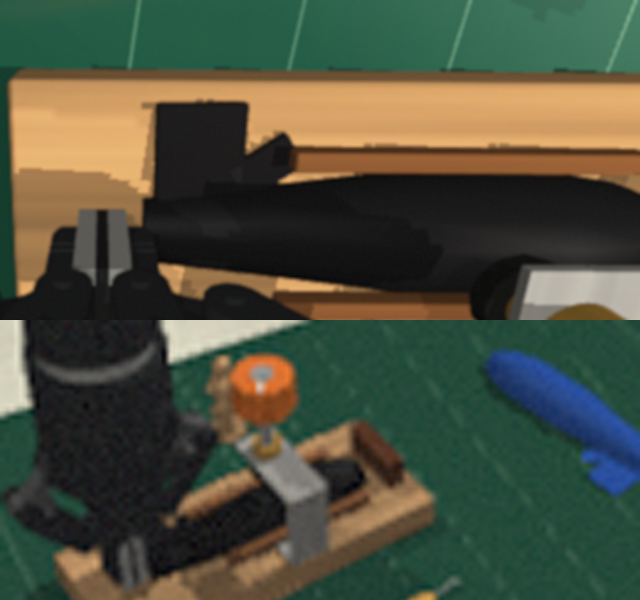

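The wrist crop now shows the fingers pushing the tail end (145,215) and the part sliding. The scene crop shows a small gap left before the stop (365,470). I'll continue in small steps and feel for the stop.

Request:
{"api": "arm_command", "payload": {
  "deltas": [
    {"x": 0, "y": 0.1, "z": 0, "roll": 0, "jaw": 0},
    {"x": 0, "y": 0.1, "z": 0, "roll": 0, "jaw": 0},
    {"x": 0, "y": 0.1, "z": 0, "roll": 0, "jaw": 0},
    {"x": 0, "y": 0, "z": 0, "roll": 0, "jaw": 0}
  ]
}}

```text
time_s: 9.98
ee_pos: [564.1, -149.2, -0.8]
eef_rot: [-0.0, -0.066, 0.998, 0.0]
contact_force: [0.3, -0.2, 0.5]
grip_width: 0.1
gripper_force: 0.0
```

Request:
{"api": "arm_command", "payload": {
  "deltas": [
    {"x": 0, "y": 0.05, "z": 0, "roll": 0, "jaw": 0},
    {"x": 0, "y": 0.05, "z": 0, "roll": 0, "jaw": 0},
    {"x": 0, "y": 0, "z": 0, "roll": 0, "jaw": 0}
  ]
}}

```text
time_s: 10.35
ee_pos: [564.0, -148.3, -0.8]
eef_rot: [0.0, -0.066, 0.998, 0.0]
contact_force: [-0.4, -0.3, -0.8]
grip_width: -0.1
gripper_force: 0.1
```

```bash
python3 look.py
```

```text
t 10.35 clip [ -0.2 -91.5] z -0.81 yawy 97.6 tilt [ 0.  0. -1.] F [-0.36 -0.33 -0.84] T [ 0.008 -0.002  0.026] q [-0.384  0.596 -0.348  0.627  0.    -0.516] w -0.1 0.1
wrist [(38, np.float64(38.9), 49), (41, np.float64(38.3), 47), (44, np.float64(37.7), 45), (47, np.float64(37.2), 42), (50, np.float64(36.7), 40), (53, np.float64(36.2), 37), (56, np.float64(35.5), 35), (59, np.float64(34.7), 34), (62, np.float64(33.5), 32), (65, np.float64(32.2), 19), (68, np.float64(31.0), 21), (71, np.float64(29.1), 42), (74, np.float64(28.1), 41)]
scene [(38, np.float64(37.0), 45), (41, np.float64(38.4), 34), (44, np.float64(36.8), 36), (47, np.float64(36.1), 37), (50, np.float64(36.1), 38), (53, np.float64(36.5), 43), (56, np.float64(30.8), 35), (59, np.float64(31.3), 41), (62, np.float64(34.3), 38), (65, np.float64(30.9), 28), (68, np.float64(28.0), 44), (71, np.float64(34.9), 50), (74, np.float64(41.3), 82), (77, np.float64(40.6), 87)]
fin y [-76.6 -63.  -42.6]
```

Now continue in 0.5 mm steps until the stop is felt.

Request:
{"api": "arm_command", "payload": {
  "deltas": [
    {"x": 0, "y": 0.05, "z": 0, "roll": 0, "jaw": 0},
    {"x": 0, "y": 0, "z": 0, "roll": 0, "jaw": 0}
  ]
}}

```text
time_s: 10.7
ee_pos: [563.9, -147.9, -0.8]
eef_rot: [-0.0, -0.066, 0.998, -0.0]
contact_force: [0.0, 0.3, 0.8]
grip_width: -0.0
gripper_force: 0.1
```

Request:
{"api": "arm_command", "payload": {
  "deltas": [
    {"x": 0, "y": 0.05, "z": 0, "roll": 0, "jaw": 0},
    {"x": 0, "y": 0, "z": 0, "roll": 0, "jaw": 0}
  ]
}}

```text
time_s: 10.95
ee_pos: [563.8, -147.3, -0.8]
eef_rot: [-0.0, -0.066, 0.998, 0.0]
contact_force: [0.0, -0.8, -0.1]
grip_width: -0.3
gripper_force: 0.1
```

Request:
{"api": "arm_command", "payload": {
  "deltas": [
    {"x": 0, "y": 0.05, "z": 0, "roll": 0, "jaw": 0},
    {"x": 0, "y": 0, "z": 0, "roll": 0, "jaw": 0}
  ]
}}

```text
time_s: 11.2
ee_pos: [563.8, -146.8, -0.8]
eef_rot: [0.0, -0.066, 0.998, 0.0]
contact_force: [-0.2, 0.2, -0.1]
grip_width: 0.0
gripper_force: 0.1
```

Request:
{"api": "arm_command", "payload": {
  "deltas": [
    {"x": 0, "y": 0.05, "z": 0, "roll": 0, "jaw": 0},
    {"x": 0, "y": 0, "z": 0, "roll": 0, "jaw": 0}
  ]
}}

```text
time_s: 11.45
ee_pos: [563.7, -146.4, -0.8]
eef_rot: [0.0, -0.066, 0.998, 0.0]
contact_force: [0.3, -0.8, -0.2]
grip_width: 0.0
gripper_force: 0.1
```

Request:
{"api": "arm_command", "payload": {
  "deltas": [
    {"x": 0, "y": 0.05, "z": 0, "roll": 0, "jaw": 0},
    {"x": 0, "y": 0, "z": 0, "roll": 0, "jaw": 0}
  ]
}}

```text
time_s: 11.7
ee_pos: [563.6, -145.8, -0.8]
eef_rot: [-0.0, -0.066, 0.998, 0.0]
contact_force: [0.2, -0.4, 0.3]
grip_width: 0.0
gripper_force: 0.1
```

```bash
python3 look.py
```

```text
t 11.7 clip [ -0.3 -89. ] z -0.83 yawy 97.6 tilt [-0.  0. -1.] F [ 0.24 -0.38  0.32] T [ 0.067 -0.021  0.032] q [-0.38   0.594 -0.351  0.626  0.    -0.512] w 0.0 0.1
wrist [(38, np.float64(39.2), 50), (41, np.float64(38.7), 49), (44, np.float64(38.3), 46), (47, np.float64(37.6), 44), (50, np.float64(36.9), 42), (53, np.float64(36.7), 39), (56, np.float64(36.2), 37), (59, np.float64(35.4), 35), (62, np.float64(34.6), 34), (65, np.float64(33.4), 24), (68, np.float64(31.9), 19), (71, np.float64(30.8), 37), (74, np.float64(30.1), 42)]
scene [(38, np.float64(36.5), 52), (41, np.float64(38.2), 35), (44, np.float64(35.7), 34), (47, np.float64(37.4), 39), (50, np.float64(37.0), 36), (53, np.float64(37.7), 35), (56, np.float64(34.3), 40), (59, np.float64(34.8), 36), (62, np.float64(33.6), 42), (65, np.float64(31.1), 38), (68, np.float64(29.1), 27), (71, np.float64(33.6), 41), (74, np.float64(41.1), 83), (77, np.float64(41.4), 88)]
fin y [-74.3 -61.  -42.7]
```

Request:
{"api": "arm_command", "payload": {
  "deltas": [
    {"x": 0, "y": 0.05, "z": 0, "roll": 0, "jaw": 0},
    {"x": 0, "y": 0, "z": 0, "roll": 0, "jaw": 0}
  ]
}}

```text
time_s: 12.05
ee_pos: [563.6, -145.5, -0.8]
eef_rot: [-0.0, -0.066, 0.998, -0.0]
contact_force: [-0.1, -0.6, 0.2]
grip_width: 0.5
gripper_force: 0.3
```

Request:
{"api": "arm_command", "payload": {
  "deltas": [
    {"x": 0, "y": 0.05, "z": 0, "roll": 0, "jaw": 0},
    {"x": 0, "y": 0, "z": 0, "roll": 0, "jaw": 0}
  ]
}}

```text
time_s: 12.3
ee_pos: [563.7, -145.3, -0.7]
eef_rot: [0.0, -0.066, 0.998, -0.0]
contact_force: [1.6, -2.2, -1.3]
grip_width: 0.0
gripper_force: 0.9
```

Request:
{"api": "arm_command", "payload": {
  "deltas": [
    {"x": 0, "y": 0.05, "z": 0, "roll": 0, "jaw": 0},
    {"x": 0, "y": 0, "z": 0, "roll": 0, "jaw": 0}
  ]
}}

```text
time_s: 12.55
ee_pos: [563.7, -144.4, -0.6]
eef_rot: [0.0, -0.066, 0.998, -0.0]
contact_force: [0.6, -2.8, 1.5]
grip_width: 0.1
gripper_force: 0.9
```

```bash
python3 look.py push3.png
```

```text
t 12.55 clip [ -0.  -87.5] z -0.59 yawy 97.6 tilt [ 0.  0. -1.] F [ 0.59 -2.8   1.54] T [-0.223  0.007  0.019] q [-0.378  0.593 -0.352  0.625  0.    -0.51 ] w 0.1 0.9
wrist [(38, np.float64(39.3), 50), (41, np.float64(38.9), 50), (44, np.float64(38.3), 47), (47, np.float64(37.8), 45), (50, np.float64(37.1), 43), (53, np.float64(36.7), 40), (56, np.float64(36.1), 37), (59, np.float64(35.6), 35), (62, np.float64(34.7), 35), (65, np.float64(33.3), 26), (68, np.float64(32.2), 19), (71, np.float64(31.3), 41), (74, np.float64(30.5), 42)]
scene [(38, np.float64(39.8), 34), (41, np.float64(38.4), 25), (44, np.float64(36.4), 33), (47, np.float64(35.5), 38), (50, np.float64(36.5), 41), (53, np.float64(35.4), 38), (56, np.float64(35.9), 42), (59, np.float64(32.1), 34), (62, np.float64(33.3), 46), (65, np.float64(30.0), 29), (68, np.float64(28.8), 28), (71, np.float64(37.5), 47), (74, np.float64(41.9), 82), (77, np.float64(41.8), 86)]
fin y [-73.8 -61.  -42.7]
```

The stop is felt at about 3 N, with the fin no longer moving. Back off, rise, move over the knob, pre-rotate and open.

Request:
{"api": "arm_command", "payload": {
  "deltas": [
    {"x": 0, "y": -0.5, "z": 0, "roll": 0, "jaw": 0},
    {"x": 0, "y": -1.1, "z": 0, "roll": 0, "jaw": 0},
    {"x": 0, "y": 0, "z": -3, "roll": 0, "jaw": 0},
    {"x": 0, "y": 0, "z": -4, "roll": -0.18, "jaw": 0},
    {"x": 0, "y": 0, "z": -4, "roll": -0.18, "jaw": 0},
    {"x": 0, "y": 0, "z": -4, "roll": -0.18, "jaw": 0},
    {"x": 0, "y": 0, "z": 0, "roll": -0.18, "jaw": 0},
    {"x": 0, "y": 0, "z": 0, "roll": -0.18, "jaw": 0}
  ]
}}

```text
time_s: 13.65
ee_pos: [565.8, -161.3, 149.7]
eef_rot: [0.0, -0.496, 0.868, -0.001]
contact_force: [-0.1, 0.2, -0.5]
grip_width: -0.2
gripper_force: 0.0
```

Request:
{"api": "arm_command", "payload": {
  "deltas": [
    {"x": 0, "y": 0, "z": 0, "roll": -0.18, "jaw": 6},
    {"x": 0, "y": 0, "z": 0, "roll": -0.18, "jaw": 6},
    {"x": 0, "y": 0, "z": 0, "roll": -0.18, "jaw": 6},
    {"x": 0, "y": 0, "z": 0, "roll": -0.18, "jaw": 6},
    {"x": 0, "y": 0, "z": 0, "roll": -0.18, "jaw": 6},
    {"x": 0, "y": 0, "z": 0, "roll": -0.18, "jaw": 6},
    {"x": 0, "y": 0, "z": 0, "roll": -0.18, "jaw": 6},
    {"x": 0, "y": 0, "z": 0, "roll": 0, "jaw": 6}
  ]
}}

```text
time_s: 14.65
ee_pos: [565.4, -160.9, 148.9]
eef_rot: [0.0, 0.911, -0.413, -0.0]
contact_force: [0.1, -0.0, 0.1]
grip_width: 59.9
gripper_force: 0.0
```

Run:
```python
from h import *
s=st(); X=s['ee_pos']; a=cam('scene'); b=cam('side')
for n,c in(('scene',a),('side',b)):
    P=pts(c); q=(P[...,:2]-O)@Rc.T; z=P[...,2]; hsv=cv2.cvtColor(c['image'],cv2.COLOR_RGB2HSV); v,u=np.mgrid[0:400,0:640]
    d=P-X; m=(np.hypot(d[...,0],d[...,1])<50)&(d[...,2]>-5)&(d[...,2]<80)&(c['z_map']>0); print(n,'fing low',np.percentile(z[m],[0,1,3]).round(1))
    d=(hsv[...,2]<60)&(z>23)&(z<34)&(q[...,0]<-22)&(q[...,0]>-45)&(q[...,1]>-110)&(q[...,1]<-40); print('fin y',np.percentile(q[d][:,1],[2,50,98]).round(1) if d.any() else None)
    m=(abs(q[...,0])<7)&(q[...,1]>50)&(q[...,1]<80)&(z>15)&(z<48); print([(y,np.median(z[m&(abs(q[...,1]-y)<1.5)]).round(1)) for y in range(56,80,2) if (m&(abs(q[...,1]-y)<1.5)).any()])
    m=(np.hypot(q[...,0],q[...,1])<25)&(hsv[...,0]<16)&(hsv[...,1]>170)&(hsv[...,2]>90)&(z>100)&(z<150)
    print('knob',u[m].min(),u[m].max(),v[m].min(),v[m].max(),np.percentile(z[m],[2,98]).round(1))
    # foot: dark points below arm between 42 and 72
    f=(np.hypot(q[...,0],q[...,1])<16)&(z>43)&(z<66)&(hsv[...,2]<70); print('foot?',f.sum(),np.percentile(z[f],[2,10,50,90,98]).round(1) if f.any() else '', np.median(q[f],0).round(1) if f.any() else '')
save('foot.png',np.vstack([cv2.resize(a['image'][200:235,265:335],(600,300),interpolation=cv2.INTER_CUBIC),cv2.resize(b['image'][200:240,295:375],(600,300),interpolation=cv2.INTER_CUBIC)]))
```

```text
t 14.65 clip [  -0.5 -104.2] z 148.85 yawy -138.8 tilt [-0.001 -0.    -1.   ] F [ 0.11 -0.05  0.07] T [ 0.038  0.015 -0.01 ] q [-0.403  0.437 -0.176  0.959 -0.    -2.692] w 59.9 0.0
scene fing low [180.5 181.3 182.1]
fin y [-74.9 -63.8 -45.1]
[(56, np.float64(35.5)), (58, np.float64(34.2)), (60, np.float64(33.0)), (62, np.float64(30.4)), (64, np.float64(30.1)), (66, np.float64(30.5)), (68, np.float64(31.3)), (70, np.float64(36.3)), (72, np.float64(37.8)), (74, np.float64(41.3)), (76, np.float64(41.3)), (78, np.float64(40.1))]
knob 287 299 203 215 [112.4 133.4]
foot? 2 [58.  58.1 59.  59.8 59.9] [ 5. -8.]
side fing low [179.  179.5 181.2]
fin y [-73.  -67.4 -60.2]
[(56, np.float64(35.0)), (58, np.float64(33.8)), (60, np.float64(32.8)), (62, np.float64(32.2)), (64, np.float64(32.5)), (66, np.float64(29.3)), (68, np.float64(29.9)), (70, np.float64(35.4)), (72, np.float64(34.0)), (74, np.float64(39.7)), (76, np.float64(41.0)), (78, np.float64(42.1))]
knob 320 336 209 225 [113.4 133.1]
foot? 6 [57.3 57.4 58.  60.9 62.1] [-5.8 -6.4]
```

View pics/foot.png

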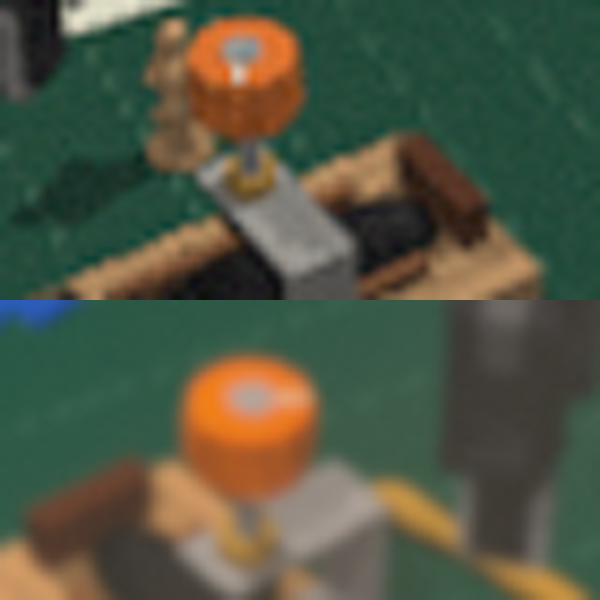

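The crops show the knob clear at scene (293,208) and side (328,216), and the nose against the stop in both views. Move over the knob and lower around it.

Request:
{"api": "arm_command", "payload": {
  "deltas": [
    {"x": -2.88, "y": -1.94, "z": 0, "roll": 0, "jaw": 6},
    {"x": -2.88, "y": -1.94, "z": 0, "roll": 0, "jaw": 6},
    {"x": -2.88, "y": -1.94, "z": 0, "roll": 0, "jaw": 6},
    {"x": 0, "y": 0, "z": 0, "roll": 0, "jaw": 6},
    {"x": 0, "y": 0, "z": 0, "roll": 0, "jaw": 6}
  ]
}}

```text
time_s: 15.38
ee_pos: [552.5, -57.4, 149.3]
eef_rot: [0.0, 0.911, -0.412, 0.0]
contact_force: [-0.3, -0.4, -0.2]
grip_width: 59.7
gripper_force: 0.0
```

Run:
```python
from h import *
s=st(); c=cam('wrist'); P=pts(c); hsv=cv2.cvtColor(c['image'],cv2.COLOR_RGB2HSV)
m=((hsv[...,0]<16)&(hsv[...,1]>150)&(hsv[...,2]>80)&(P[...,2]>100)&(P[...,2]<150)).astype(np.uint8)
t=(m>0)&(P[...,2]>130); print('top pts xy range',P[t].min(0).round(1),P[t].max(0).round(1),np.median(P[t],0).round(1)); 
k=cv2.findContours(t.astype(np.uint8),cv2.RETR_EXTERNAL,cv2.CHAIN_APPROX_NONE)[0]; k=max(k,key=cv2.contourArea)[:,0]
w=np.array([ray(c,u,v,133.3)[:2] for u,v in k],np.float32); print('circle',cv2.minEnclosingCircle(w))
```

```text
t 15.38 clip [0.2 0.1] z 149.29 yawy -138.7 tilt [ 0.    -0.001 -1.   ] F [-0.34 -0.42 -0.17] T [-0.026  0.038 -0.04 ] q [-0.236  0.379 -0.265  0.926 -0.    -2.527] w 59.7 0.0
top pts xy range [534.1 -74.8 130. ] [569.  -39.5 133.1] [550.6 -57.9 131.2]
circle ((552.0540771484375, -57.39421463012695), 17.557376861572266)
```

Request:
{"api": "arm_command", "payload": {
  "deltas": [
    {"x": 0, "y": 0, "z": 3, "roll": 0, "jaw": 6},
    {"x": 0, "y": 0, "z": 2.5, "roll": 0, "jaw": 6},
    {"x": 0, "y": 0, "z": 1.5, "roll": 0, "jaw": 6},
    {"x": 0, "y": 0, "z": 0.4, "roll": 0, "jaw": 6},
    {"x": 0, "y": 0, "z": 0, "roll": 0, "jaw": 6},
    {"x": 0, "y": 0, "z": 0, "roll": 0, "jaw": 6}
  ]
}}

```text
time_s: 16.18
ee_pos: [553.0, -57.2, 76.1]
eef_rot: [-0.0, 0.911, -0.412, 0.001]
contact_force: [-0.4, -0.2, -0.2]
grip_width: 60.2
gripper_force: 0.0
```

Run:
```python
from h import *
s=st(); X=s['ee_pos']
for n in('scene','side'):
    c=cam(n); P=pts(c); z=P[...,2]; hsv=cv2.cvtColor(c['image'],cv2.COLOR_RGB2HSV); d=P-X
    rr=np.hypot(d[...,0],d[...,1]); m=(rr<50)&(rr>22)&(z>83)&(z<150)&(hsv[...,1]<90); print(n,'tip',np.percentile(z[m],[0,1,3]).round(1))
```

```text
t 16.18 clip [0.8 0.3] z 76.09 yawy -138.7 tilt [ 0.002 -0.    -1.   ] F [-0.4  -0.15 -0.24] T [ 0.004 -0.001 -0.004] q [-0.236  0.455 -0.357  0.757 -0.    -2.528] w 60.2 0.0
scene tip [106.3 108.1 110.1]
side tip [106.3 107.8 109.4]
```

Request:
{"api": "arm_command", "payload": {
  "deltas": [
    {"x": 0, "y": 0, "z": 0, "roll": 0, "jaw": 4},
    {"x": 0, "y": 0, "z": 0, "roll": 0, "jaw": 3},
    {"x": 0, "y": 0, "z": 0, "roll": 0, "jaw": 3},
    {"x": 0, "y": 0, "z": 0, "roll": 0, "jaw": 3}
  ],
  "newtons": 30
}}

```text
time_s: 16.77
ee_pos: [552.3, -57.1, 75.3]
eef_rot: [0.0, 0.911, -0.412, 0.0]
contact_force: [-0.2, -0.4, 2.5]
grip_width: 34.9
gripper_force: 31.5
```

```bash
python3 -c "from h import *; st()"
```

```text
t 16.77 clip [0.  0.5] z 75.34 yawy -138.7 tilt [ 0. -0. -1.] F [-0.2  -0.42  2.55] T [-0.086  0.068 -0.   ] q [-0.236  0.455 -0.358  0.757 -0.    -2.528] w 34.9 31.5
```

Request:
{"api": "arm_command", "payload": {
  "deltas": [
    {"x": 0, "y": 0, "z": -0.04, "roll": 0, "jaw": 3},
    {"x": 0, "y": 0, "z": 0.103, "roll": 0.18, "jaw": 3},
    {"x": 0, "y": 0, "z": 0.103, "roll": 0.18, "jaw": 3},
    {"x": 0, "y": 0, "z": 0, "roll": 0, "jaw": 3},
    {"x": 0, "y": 0, "z": 0, "roll": 0, "jaw": 3}
  ]
}}

```text
time_s: 17.4
ee_pos: [551.6, -57.4, 73.4]
eef_rot: [0.001, 0.823, -0.568, -0.0]
contact_force: [-2.8, -2.8, 1.9]
grip_width: 35.4
gripper_force: 31.6
```

```bash
python3 -c "from h import *; st()"
```

```text
t 17.4 clip [-0.6  0.3] z 73.37 yawy -159.2 tilt [-0.001 -0.001 -1.   ] F [-2.83 -2.81  1.89] T [-0.603  0.53  -0.134] q [-2.36e-01  4.58e-01 -3.60e-01  7.54e-01 -1.00e-03 -2.17e+00] w 35.4 31.6
```

Request:
{"api": "arm_command", "payload": {
  "deltas": [
    {"x": 0, "y": 0.03, "z": 0, "roll": 0, "jaw": 3},
    {"x": 0, "y": 0, "z": 0.086, "roll": 0.15, "jaw": 3},
    {"x": 0, "y": 0, "z": 0.086, "roll": 0.15, "jaw": 3},
    {"x": 0, "y": 0, "z": 0.086, "roll": 0.15, "jaw": 3},
    {"x": 0, "y": 0, "z": 0, "roll": 0, "jaw": 3},
    {"x": 0, "y": 0, "z": 0, "roll": 0, "jaw": 3}
  ]
}}

```text
time_s: 18.15
ee_pos: [550.7, -57.4, 70.6]
eef_rot: [-0.001, -0.675, 0.738, 0.0]
contact_force: [-3.1, -4.2, 2.4]
grip_width: 34.9
gripper_force: 31.7
```

```bash
python3 -c "from h import *; st()"
```

```text
t 18.15 clip [-1.6  0.4] z 70.64 yawy 175.0 tilt [-0.002 -0.001 -1.   ] F [-3.1  -4.18  2.4 ] T [-0.707  0.897 -0.118] q [-2.360e-01  4.600e-01 -3.650e-01  7.480e-01 -1.000e-03 -1.719e+00] w 34.9 31.7
```

Request:
{"api": "arm_command", "payload": {
  "deltas": [
    {"x": 0.05, "y": 0.05, "z": -0.03, "roll": 0, "jaw": 3},
    {"x": 0, "y": 0, "z": 0, "roll": 0, "jaw": 3}
  ]
}}

```text
time_s: 18.4
ee_pos: [550.6, -57.5, 71.0]
eef_rot: [-0.0, -0.675, 0.738, 0.0]
contact_force: [-4.2, -3.2, 0.6]
grip_width: 35.0
gripper_force: 31.6
```

```bash
python3 -c "from h import *; st()"
```

```text
t 18.4 clip [-1.6  0.3] z 70.96 yawy 174.9 tilt [-0.001  0.    -1.   ] F [-4.16 -3.21  0.64] T [-0.593  0.859 -0.09 ] q [-0.237  0.459 -0.365  0.748 -0.    -1.72 ] w 35.0 31.6
```

Request:
{"api": "arm_command", "payload": {
  "deltas": [
    {"x": 0.03, "y": 0.05, "z": 0.057, "roll": 0.1, "jaw": 3},
    {"x": 0.03, "y": 0.03, "z": 0.057, "roll": 0.1, "jaw": 3},
    {"x": 0, "y": 0, "z": 0.057, "roll": 0.1, "jaw": 3},
    {"x": 0, "y": 0, "z": 0, "roll": 0, "jaw": 3},
    {"x": 0, "y": 0, "z": 0, "roll": 0, "jaw": 3}
  ]
}}

```text
time_s: 19.02
ee_pos: [550.0, -57.5, 69.3]
eef_rot: [-0.0, -0.558, 0.83, 0.001]
contact_force: [-3.7, -0.4, 1.1]
grip_width: 34.9
gripper_force: 31.6
```

```bash
python3 -c "from h import *; st()"
```

```text
t 19.02 clip [-2.3  0.4] z 69.3 yawy 157.8 tilt [-0.001  0.001 -1.   ] F [-3.68 -0.38  1.06] T [-0.099  0.875 -0.03 ] q [-2.380e-01  4.600e-01 -3.690e-01  7.430e-01  1.000e-03 -1.422e+00] w 34.9 31.6
```

Request:
{"api": "arm_command", "payload": {
  "deltas": [
    {"x": 0.03, "y": 0.07, "z": 0.057, "roll": 0.1, "jaw": 3},
    {"x": 0.0, "y": 0.03, "z": 0.057, "roll": 0.1, "jaw": 3},
    {"x": 0, "y": 0, "z": 0, "roll": 0, "jaw": 3},
    {"x": 0, "y": 0, "z": 0, "roll": 0, "jaw": 3}
  ]
}}

```text
time_s: 19.52
ee_pos: [549.5, -57.4, 68.3]
eef_rot: [0.0, -0.472, 0.881, 0.0]
contact_force: [-2.5, 0.8, 0.3]
grip_width: 35.3
gripper_force: 31.5
```

```bash
python3 -c "from h import *; st()"
```

```text
t 19.52 clip [-2.8  0.6] z 68.31 yawy 146.4 tilt [-0.     0.001 -1.   ] F [-2.49  0.77  0.33] T [ 0.239  0.67  -0.013] q [-2.380e-01  4.600e-01 -3.730e-01  7.390e-01  1.000e-03 -1.222e+00] w 35.3 31.5
```

Request:
{"api": "arm_command", "payload": {
  "deltas": [
    {"x": 0.0, "y": 0.03, "z": 0.057, "roll": 0.1, "jaw": 3},
    {"x": 0.0, "y": 0.03, "z": 0.057, "roll": 0.1, "jaw": 3},
    {"x": 0, "y": 0, "z": 0, "roll": 0, "jaw": 3},
    {"x": 0, "y": 0, "z": 0, "roll": 0, "jaw": 3}
  ]
}}

```text
time_s: 20.02
ee_pos: [549.1, -57.1, 67.2]
eef_rot: [0.0, -0.382, 0.924, 0.0]
contact_force: [-2.3, 1.8, -0.1]
grip_width: 35.3
gripper_force: 31.5
```

```bash
python3 -c "from h import *; st()"
```

```text
t 20.02 clip [-3.1  0.9] z 67.24 yawy 134.9 tilt [ 0.     0.001 -1.   ] F [-2.28  1.85 -0.07] T [ 0.421  0.584 -0.011] q [-2.380e-01  4.600e-01 -3.750e-01  7.360e-01  1.000e-03 -1.022e+00] w 35.3 31.5
```

Request:
{"api": "arm_command", "payload": {
  "deltas": [
    {"x": 0.0, "y": 0.05, "z": 0.057, "roll": 0.1, "jaw": 3},
    {"x": 0.0, "y": 0.03, "z": 0.057, "roll": 0.1, "jaw": 3},
    {"x": 0, "y": 0, "z": 0, "roll": 0, "jaw": 3},
    {"x": 0, "y": 0, "z": 0, "roll": 0, "jaw": 3}
  ]
}}

```text
time_s: 20.52
ee_pos: [548.7, -56.8, 66.1]
eef_rot: [0.0, -0.288, 0.958, 0.0]
contact_force: [-1.1, 1.8, -1.3]
grip_width: 35.0
gripper_force: 31.4
```

```bash
python3 -c "from h import *; st()"
```

```text
t 20.52 clip [-3.5  1.3] z 66.15 yawy 123.5 tilt [ 0.  0. -1.] F [-1.06  1.84 -1.32] T [ 0.461  0.4   -0.078] q [-0.237  0.461 -0.378  0.732  0.    -0.821] w 35.0 31.4
```

Request:
{"api": "arm_command", "payload": {
  "deltas": [
    {"x": 0.0, "y": 0.03, "z": 0.057, "roll": 0.1, "jaw": 3},
    {"x": 0.0, "y": 0.03, "z": 0.057, "roll": 0.1, "jaw": 3},
    {"x": 0, "y": 0, "z": 0, "roll": 0, "jaw": 3},
    {"x": 0, "y": 0, "z": 0, "roll": 0, "jaw": 3}
  ]
}}

```text
time_s: 21.02
ee_pos: [548.4, -56.3, 65.0]
eef_rot: [0.0, -0.191, 0.982, 0.0]
contact_force: [-1.1, 3.0, -0.5]
grip_width: 35.5
gripper_force: 31.4
```

```bash
python3 -c "from h import *; st()"
```

```text
t 21.02 clip [-3.7  1.8] z 65.04 yawy 112.0 tilt [ 0.  0. -1.] F [-1.1   3.   -0.53] T [ 0.44   0.297 -0.025] q [-0.236  0.461 -0.38   0.729  0.    -0.621] w 35.5 31.4
```

```bash
cat > kn.py <<'E'
from h import *
s=st()
for n in('scene','side'):
    c=cam(n); P=pts(c); q=(P[...,:2]-O)@Rc.T; z=P[...,2]; hsv=cv2.cvtColor(c['image'],cv2.COLOR_RGB2HSV); v,u=np.mgrid[0:400,0:640]
    m=(np.hypot(q[...,0],q[...,1])<25)&(hsv[...,0]<16)&(hsv[...,1]>170)&(hsv[...,2]>90)&(z>80)&(z<150)
    print(n,'knob',u[m].min(),u[m].max(),v[m].min(),v[m].max(),np.percentile(z[m],[2,98]).round(1),m.sum(),'q range',q[m].min(0).round(1),q[m].max(0).round(1))
    f=(abs(q[...,1])<13)&(q[...,0]>12)&(q[...,0]<40)&(z>65)&(z<90)&(hsv[...,1]<70); print(' arm top z',np.median(z[f]).round(2) if f.any() else None,f.sum())
    f=(np.hypot(q[...,0],q[...,1])<16)&(z>43)&(z<66)&(hsv[...,2]<70); print(' foot?',f.sum(),np.percentile(z[f],[2,50,98]).round(1) if f.any() else '')
    save('kn_%s.png'%n,cv2.resize(c['image'][195:245,265:345] if n=='scene' else c['image'][200:250,290:370],(480,300),interpolation=cv2.INTER_CUBIC))
a=cv2.imread('pics/kn_scene.png');b=cv2.imread('pics/kn_side.png');cv2.imwrite('pics/kn%d.png'%(s['time_s']*10),np.vstack([a,b]))
E
python3 kn.py; ls pics
```

```text
t 21.02 clip [-3.7  1.8] z 65.04 yawy 112.0 tilt [ 0.  0. -1.] F [-1.1   3.   -0.53] T [ 0.44   0.297 -0.025] q [-0.236  0.461 -0.38   0.729  0.    -0.621] w 35.5 31.4
scene knob 290 299 205 218 [102.4 122.6] 83 q range [-16.6 -11.3] [17.3 18.6]
 arm top z 73.36 61
 foot? 12 [47.3 50.7 53.9]
side knob 320 331 212 229 [101.9 122.6] 132 q range [-19.2 -15.9] [12.2 20.5]
 arm top z 73.45 21
 foot? 21 [44.9 49.7 52.8]
crop1.png
foot.png
kn210.png
kn_scene.png
kn_side.png
push1.png
push2.png
push3.png
scene0.png
side0.png
side1.png
wrist1.png
```

Request:
{"api": "arm_command", "payload": {
  "deltas": [
    {"x": 0.0, "y": -0.05, "z": 0.057, "roll": 0.1, "jaw": 3},
    {"x": 0.0, "y": -0.05, "z": 0.057, "roll": 0.1, "jaw": 3},
    {"x": 0, "y": 0, "z": 0, "roll": 0, "jaw": 3},
    {"x": 0, "y": 0, "z": 0, "roll": 0, "jaw": 3}
  ]
}}

```text
time_s: 21.62
ee_pos: [548.3, -56.0, 63.8]
eef_rot: [0.0, -0.092, 0.996, 0.001]
contact_force: [-1.9, 6.0, -0.7]
grip_width: 35.5
gripper_force: 31.5
```

```bash
python3 -c "from h import *; st()"
```

```text
t 21.62 clip [-3.8  2.1] z 63.78 yawy 100.5 tilt [-0.     0.003 -1.   ] F [-1.87  5.96 -0.7 ] T [ 1.142  0.352 -0.075] q [-0.237  0.463 -0.381  0.728  0.003 -0.421] w 35.5 31.5
```

Request:
{"api": "arm_command", "payload": {
  "deltas": [
    {"x": 0.0, "y": 0.1, "z": 0, "roll": 0, "jaw": 3},
    {"x": 0.0, "y": 0.05, "z": 0.057, "roll": 0.1, "jaw": 3},
    {"x": 0, "y": 0, "z": 0, "roll": 0, "jaw": 3},
    {"x": 0, "y": 0, "z": 0, "roll": 0, "jaw": 3}
  ]
}}

```text
time_s: 22.12
ee_pos: [548.2, -55.7, 63.3]
eef_rot: [0.0, -0.042, 0.999, 0.0]
contact_force: [-1.6, 2.9, -0.9]
grip_width: 35.4
gripper_force: 31.4
```

```bash
python3 kn.py
```

```text
t 22.12 clip [-3.8  2.4] z 63.28 yawy 94.8 tilt [ 0.  0. -1.] F [-1.6   2.91 -0.92] T [ 0.737  0.272 -0.035] q [-0.235  0.463 -0.382  0.725  0.    -0.319] w 35.4 31.4
scene knob 288 299 206 219 [100.6 121.5] 101 q range [-17.5 -15.1] [18.6 18.6]
 arm top z 73.42 59
 foot? 15 [44.9 47.8 52.3]
side knob 319 327 213 229 [101.9 120.2] 85 q range [-17.7 -11.2] [ 6.3 19.7]
 arm top z 73.29 32
 foot? 19 [43.7 47.3 50.6]
```

Request:
{"api": "arm_command", "payload": {
  "deltas": [
    {"x": 0.0, "y": 0.03, "z": 0.057, "roll": 0.1, "jaw": 3},
    {"x": 0, "y": 0, "z": 0, "roll": 0, "jaw": 3},
    {"x": 0, "y": 0, "z": 0, "roll": 0, "jaw": 3}
  ]
}}

```text
time_s: 22.6
ee_pos: [548.2, -55.5, 62.7]
eef_rot: [0.0, 0.008, 1.0, 0.0]
contact_force: [-1.7, 3.7, -0.3]
grip_width: 35.1
gripper_force: 31.5
```

Request:
{"api": "arm_command", "payload": {
  "deltas": [
    {"x": 0.0, "y": 0.03, "z": 0.057, "roll": 0.1, "jaw": 3},
    {"x": 0, "y": 0, "z": 0, "roll": 0, "jaw": 3},
    {"x": 0, "y": 0, "z": 0, "roll": 0, "jaw": 3}
  ]
}}

```text
time_s: 22.98
ee_pos: [548.3, -55.2, 62.2]
eef_rot: [0.0, 0.058, 0.998, 0.0]
contact_force: [-0.9, 3.1, -1.5]
grip_width: 35.2
gripper_force: 31.4
```

```bash
python3 -c "from h import *; st()"
```

```text
t 22.98 clip [-3.7  2.9] z 62.15 yawy 83.3 tilt [ 0.  0. -1.] F [-0.86  3.1  -1.53] T [ 0.831  0.238 -0.042] q [-0.234  0.465 -0.383  0.723  0.    -0.118] w 35.2 31.4
```

Request:
{"api": "arm_command", "payload": {
  "deltas": [
    {"x": 0.0, "y": 0.03, "z": 0.057, "roll": 0.1, "jaw": 3},
    {"x": 0, "y": 0, "z": 0, "roll": 0, "jaw": 3},
    {"x": 0, "y": 0, "z": 0, "roll": 0, "jaw": 3}
  ]
}}

```text
time_s: 23.35
ee_pos: [548.3, -55.0, 61.6]
eef_rot: [0.0, 0.108, 0.994, 0.0]
contact_force: [-0.6, 3.0, -0.9]
grip_width: 35.0
gripper_force: 31.4
```

```bash
python3 kn.py
```

```text
t 23.35 clip [-3.6  3.1] z 61.6 yawy 77.6 tilt [ 0.  0. -1.] F [-0.63  2.98 -0.89] T [ 0.835  0.243 -0.044] q [-0.234  0.465 -0.384  0.721  0.    -0.018] w 35.0 31.4
scene knob 287 299 207 219 [ 97.8 120. ] 109 q range [-16.8 -18.4] [18.6 16.4]
 arm top z 73.4 62
 foot? 15 [43.3 47.4 51.3]
side knob 320 324 214 228 [ 99.7 118.1] 54 q range [-17.9  -5. ] [ 0.5 21.7]
 arm top z 73.34 53
 foot? 14 [43.3 46.7 48.8]
```

Request:
{"api": "arm_command", "payload": {
  "deltas": [
    {"x": 0.0, "y": 0.03, "z": 0.057, "roll": 0.1, "jaw": 3},
    {"x": 0, "y": 0, "z": 0, "roll": 0, "jaw": 3},
    {"x": 0, "y": 0, "z": 0, "roll": 0, "jaw": 3}
  ]
}}

```text
time_s: 23.82
ee_pos: [548.4, -54.7, 61.0]
eef_rot: [0.0, 0.157, 0.988, -0.0]
contact_force: [-1.3, 4.6, -0.9]
grip_width: 35.3
gripper_force: 31.4
```

```bash
python3 kn.py
```

```text
t 23.82 clip [-3.5  3.4] z 61.01 yawy 71.9 tilt [ 0. -0. -1.] F [-1.27  4.61 -0.86] T [ 0.768  0.224 -0.099] q [-0.233  0.466 -0.384  0.72  -0.     0.083] w 35.3 31.4
scene knob 288 299 207 219 [ 97.7 119.1] 108 q range [-18.5 -17.7] [17.1 15.7]
 arm top z 73.87 61
 foot? 14 [43.9 46.2 49.3]
side knob 320 324 215 228 [ 99.6 117.9] 38 q range [-19.   -3.1] [-0.1 20.7]
 arm top z 73.54 55
 foot? 15 [43.3 45.5 48.9]
```

Request:
{"api": "arm_command", "payload": {
  "deltas": [
    {"x": 0.0, "y": 0.06, "z": 0.034, "roll": 0.06, "jaw": 3},
    {"x": 0, "y": 0, "z": 0, "roll": 0, "jaw": 3},
    {"x": 0, "y": 0, "z": 0, "roll": 0, "jaw": 3}
  ]
}}

```text
time_s: 24.3
ee_pos: [548.4, -54.5, 60.7]
eef_rot: [-0.0, 0.187, 0.982, -0.0]
contact_force: [-2.1, 3.1, -0.5]
grip_width: 35.0
gripper_force: 31.5
```

Request:
{"api": "arm_command", "payload": {
  "deltas": [
    {"x": 0.0, "y": 0.02, "z": 0.034, "roll": 0.06, "jaw": 3},
    {"x": 0, "y": 0, "z": 0, "roll": 0, "jaw": 3},
    {"x": 0, "y": 0, "z": 0, "roll": 0, "jaw": 3}
  ]
}}

```text
time_s: 24.68
ee_pos: [548.4, -54.3, 60.3]
eef_rot: [-0.0, 0.217, 0.976, -0.0]
contact_force: [-1.8, 1.0, -1.2]
grip_width: 35.3
gripper_force: 31.5
```

```bash
python3 kn.py
```

```text
t 24.68 clip [-3.4  3.7] z 60.31 yawy 65.0 tilt [-0.    -0.001 -1.   ] F [-1.82  1.   -1.22] T [0.103 0.402 0.   ] q [-0.232  0.467 -0.385  0.719 -0.001  0.205] w 35.3 31.5
scene knob 287 298 207 220 [ 94.6 118.1] 111 q range [-19.  -17.2] [18.1 15.9]
 arm top z 73.19 62
 foot? 15 [44.3 45.8 49.8]
side knob 320 323 216 227 [ 99.4 128.5] 27 q range [-22.7  -8.9] [-0.7 23.7]
 arm top z 73.49 62
 foot? 16 [43.1 45.  47.8]
```

Request:
{"api": "arm_command", "payload": {
  "deltas": [
    {"x": 0.0, "y": 0.02, "z": 0.034, "roll": 0.06, "jaw": 3},
    {"x": 0, "y": 0, "z": 0, "roll": 0, "jaw": 3},
    {"x": 0, "y": 0, "z": 0, "roll": 0, "jaw": 3}
  ]
}}

```text
time_s: 25.15
ee_pos: [548.6, -54.1, 60.1]
eef_rot: [0.0, 0.246, 0.969, -0.0]
contact_force: [-3.9, -0.9, 1.8]
grip_width: 34.8
gripper_force: 31.6
```

Request:
{"api": "arm_command", "payload": {
  "deltas": [
    {"x": 0.0, "y": 0.02, "z": 0.034, "roll": 0.06, "jaw": 3},
    {"x": 0, "y": 0, "z": 0, "roll": 0, "jaw": 3},
    {"x": 0, "y": 0, "z": 0, "roll": 0, "jaw": 3}
  ]
}}

```text
time_s: 25.52
ee_pos: [548.8, -54.0, 60.0]
eef_rot: [0.0, 0.275, 0.961, -0.0]
contact_force: [-3.4, -1.9, 6.1]
grip_width: 34.8
gripper_force: 31.9
```

```bash
python3 kn.py
```

```text
t 25.52 clip [-3.  4.] z 60.03 yawy 58.1 tilt [ 0.    -0.001 -1.   ] F [-3.4  -1.89  6.13] T [-0.254  0.855  0.009] q [-0.231  0.468 -0.385  0.718 -0.001  0.325] w 34.8 31.9
scene knob 287 298 207 220 [ 96.  117.7] 112 q range [-18.7 -18.6] [17.  16.3]
 arm top z 73.72 59
 foot? 16 [43.8 46.8 51.8]
side knob 320 335 217 220 [114.9 116.9] 7 q range [-13.6 -10.8] [14.3 15.6]
 arm top z 74.01 68
 foot? 13 [43.4 45.1 46.8]
```

Contact felt: Fz rose from −1 N to +6 N at about 2.76 rad. I'll take out the overtravel, then turn the last ~0.26 rad without descending.

Request:
{"api": "arm_command", "payload": {
  "deltas": [
    {"x": 0.0, "y": -0.03, "z": -0.05, "roll": 0, "jaw": 3},
    {"x": 0, "y": 0, "z": 0, "roll": 0, "jaw": 3},
    {"x": 0, "y": 0, "z": 0, "roll": 0, "jaw": 3}
  ]
}}

```text
time_s: 26.0
ee_pos: [548.6, -53.9, 60.1]
eef_rot: [0.0, 0.275, 0.961, -0.0]
contact_force: [-2.5, -0.8, 1.6]
grip_width: 35.1
gripper_force: 31.7
```

```bash
python3 -c "from h import *; st()"
```

```text
t 26.0 clip [-3.1  4.1] z 60.08 yawy 58.1 tilt [ 0. -0. -1.] F [-2.52 -0.83  1.62] T [-0.279  0.545  0.038] q [-0.232  0.468 -0.385  0.718 -0.     0.326] w 35.1 31.7
```

Request:
{"api": "arm_command", "payload": {
  "deltas": [
    {"x": 0.0, "y": 0, "z": 0, "roll": 0.06, "jaw": 3},
    {"x": 0, "y": 0, "z": 0, "roll": 0.06, "jaw": 3},
    {"x": 0, "y": 0, "z": 0, "roll": 0, "jaw": 3},
    {"x": 0, "y": 0, "z": 0, "roll": 0, "jaw": 3}
  ]
}}

```text
time_s: 26.5
ee_pos: [548.7, -53.7, 60.1]
eef_rot: [0.0, 0.332, 0.943, 0.0]
contact_force: [-0.7, 0.6, 0.6]
grip_width: 35.1
gripper_force: 31.6
```

```bash
python3 kn.py
```

```text
t 26.5 clip [-3.   4.3] z 60.05 yawy 51.2 tilt [ 0.  0. -1.] F [-0.67  0.64  0.62] T [-0.146  0.355 -0.002] q [-0.232  0.468 -0.385  0.718  0.     0.445] w 35.1 31.6
scene knob 287 298 207 220 [ 94.5 118.3] 115 q range [-23.9 -17.9] [19.2 14.7]
 arm top z 74.63 62
 foot? 11 [43.5 47.1 49.9]
side knob 332 334 217 227 [105.3 117. ] 20 q range [ -2.7 -18.7] [12.6 -2. ]
 arm top z 74.57 67
 foot? 16 [43.3 45.1 47.9]
```

Request:
{"api": "arm_command", "payload": {
  "deltas": [
    {"x": 0.0, "y": 0, "z": 0, "roll": 0.065, "jaw": 3},
    {"x": 0, "y": 0, "z": 0, "roll": 0.065, "jaw": 3},
    {"x": 0, "y": 0, "z": 0, "roll": 0, "jaw": 3},
    {"x": 0, "y": 0, "z": 0, "roll": 0, "jaw": 3}
  ]
}}

```text
time_s: 27.1
ee_pos: [548.9, -53.6, 60.1]
eef_rot: [0.0, 0.392, 0.92, 0.0]
contact_force: [0.3, 1.1, -0.5]
grip_width: 35.1
gripper_force: 31.4
```

```bash
for i in 1 2 3; do python3 kn.py; done
```

```text
t 27.1 clip [-2.9  4.4] z 60.07 yawy 43.8 tilt [ 0.001  0.001 -1.   ] F [ 0.27  1.15 -0.5 ] T [0.204 0.029 0.025] q [-0.232  0.468 -0.385  0.718  0.001  0.575] w 35.1 31.4
scene knob 287 298 207 220 [ 96.7 119.2] 106 q range [-20.4 -17.9] [20.8 16.4]
 arm top z 75.27 63
 foot? 14 [44.1 46.1 47.5]
side knob 331 334 217 229 [102.7 117.5] 38 q range [ -6.  -17.7] [11.1 -2.6]
 arm top z 75.45 65
 foot? 16 [43.8 45.5 47. ]
t 27.2 clip [-2.9  4.4] z 60.09 yawy 43.8 tilt [ 0.001  0.001 -1.   ] F [ 0.4   1.35 -2.73] T [ 0.255 -0.01  -0.008] q [-0.232  0.468 -0.385  0.718  0.001  0.575] w 34.9 31.4
scene knob 287 298 207 220 [ 95.1 128.7] 113 q range [-22.3 -18.3] [20.5 16.4]
 arm top z 75.19 60
 foot? 15 [43.2 46.  50.9]
side knob 330 334 216 229 [101.3 119.8] 38 q range [-12.1 -19.6] [14.6  1.3]
 arm top z 75.06 63
 foot? 15 [43.1 45.  47.8]
t 27.3 clip [-2.9  4.5] z 60.1 yawy 43.7 tilt [ 0.     0.001 -1.   ] F [ 0.48  2.78 -2.07] T [ 0.262 -0.107  0.043] q [-0.232  0.468 -0.385  0.718  0.001  0.576] w 35.8 31.4
scene knob 287 298 207 220 [ 95.1 118.9] 109 q range [-20.3 -18.6] [20.8 16.1]
 arm top z 75.17 61
 foot? 14 [43.8 45.9 48.7]
side knob 331 334 216 229 [102.4 117.6] 37 q range [ -5.5 -17.5] [16.5  0.1]
 arm top z 74.94 62
 foot? 14 [43.9 45.  48.9]
```

The arm stands about 1.8–2 mm higher, which means roughly 10 N. Release and lift away.

Request:
{"api": "arm_command", "payload": {
  "deltas": [
    {"x": 0, "y": 0, "z": 0, "roll": 0, "jaw": 7},
    {"x": 0, "y": 0, "z": 0, "roll": 0, "jaw": 7},
    {"x": 0, "y": 0, "z": 0, "roll": 0, "jaw": 7},
    {"x": 0, "y": 0, "z": 0, "roll": 0, "jaw": 7},
    {"x": 0, "y": 0, "z": 0, "roll": 0, "jaw": 7}
  ]
}}

```text
time_s: 28.02
ee_pos: [548.6, -53.9, 60.2]
eef_rot: [0.0, 0.393, 0.92, -0.0]
contact_force: [-0.3, -0.5, 0.1]
grip_width: 69.8
gripper_force: 0.0
```

```bash
python3 kn.py
```

```text
t 28.02 clip [-3.2  4.2] z 60.16 yawy 43.7 tilt [ 0. -0. -1.] F [-0.32 -0.54  0.11] T [ 0.001 -0.018  0.037] q [-0.232  0.468 -0.385  0.718 -0.     0.576] w 69.8 0.0
scene knob 287 299 207 220 [ 96.2 117.8] 120 q range [-19.9 -17.1] [18.2 17.4]
 arm top z 75.3 58
 foot? 15 [44.  46.4 51.3]
side knob 329 335 215 229 [101.2 117.4] 61 q range [-10.7 -18. ] [17.1  3.2]
 arm top z 75.31 66
 foot? 20 [43.2 45.5 48.2]
```

Request:
{"api": "arm_command", "payload": {
  "deltas": [
    {"x": 0, "y": 0, "z": -2, "roll": 0, "jaw": 7},
    {"x": 0, "y": 0, "z": -4, "roll": 0, "jaw": 7},
    {"x": 0, "y": 0, "z": -4, "roll": 0, "jaw": 7},
    {"x": 0, "y": 0, "z": -4, "roll": 0, "jaw": 7},
    {"x": 0, "y": 0, "z": 0, "roll": 0, "jaw": 7},
    {"x": 0, "y": 0, "z": 0, "roll": 0, "jaw": 7}
  ]
}}

```text
time_s: 28.88
ee_pos: [548.2, -53.8, 199.5]
eef_rot: [-0.0, 0.393, 0.92, -0.0]
contact_force: [-0.3, -0.4, -0.4]
grip_width: 70.2
gripper_force: 0.0
```

```bash
python3 kn.py; python3 look.py final.png
```

```text
t 28.88 clip [-3.6  4.4] z 199.55 yawy 43.7 tilt [-0.001  0.    -1.   ] F [-0.31 -0.4  -0.41] T [-0.005  0.     0.026] q [-0.232  0.332 -0.199  1.04  -0.     0.576] w 70.2 0.0
scene knob 287 299 207 220 [ 94.8 118.2] 122 q range [-18.4 -18.1] [19.5 16.2]
 arm top z 75.49 62
 foot? 13 [43.3 46.2 50.6]
side knob 320 336 214 231 [ 97.3 117.8] 178 q range [-19.3 -18.2] [16.7 19.2]
 arm top z 75.27 61
 foot? 10 [44.7 46.3 49. ]
t 28.98 clip [-4.2  4.6] z 198.65 yawy 43.7 tilt [-0.003  0.001 -1.   ] F [0.1  0.63 0.08] T [ 0.024 -0.049 -0.035] q [-0.232  0.333 -0.2    1.04   0.     0.576] w 70.0 0.0
wrist [(38, np.float64(38.5), 33), (41, np.float64(38.2), 34), (44, np.float64(37.4), 35), (47, np.float64(37.3), 35), (50, np.float64(36.5), 36), (53, np.float64(36.0), 36), (56, np.float64(35.4), 36), (59, np.float64(34.6), 37), (62, np.float64(33.5), 37), (65, np.float64(32.1), 19), (68, np.float64(30.7), 27), (71, np.float64(21.0), 122), (74, np.float64(40.3), 92), (77, np.float64(40.9), 101)]
scene [(38, np.float64(38.7), 61), (41, np.float64(38.0), 35), (44, np.float64(38.4), 40), (47, np.float64(37.3), 35), (50, np.float64(37.1), 37), (53, np.float64(35.7), 36), (56, np.float64(36.6), 41), (59, np.float64(35.3), 42), (62, np.float64(31.9), 40), (65, np.float64(31.2), 25), (68, np.float64(37.5), 50), (71, np.float64(33.3), 48), (74, np.float64(41.0), 80), (77, np.float64(40.4), 88)]
fin y [-74.3 -62.  -46.5]
```

View pics/final.png

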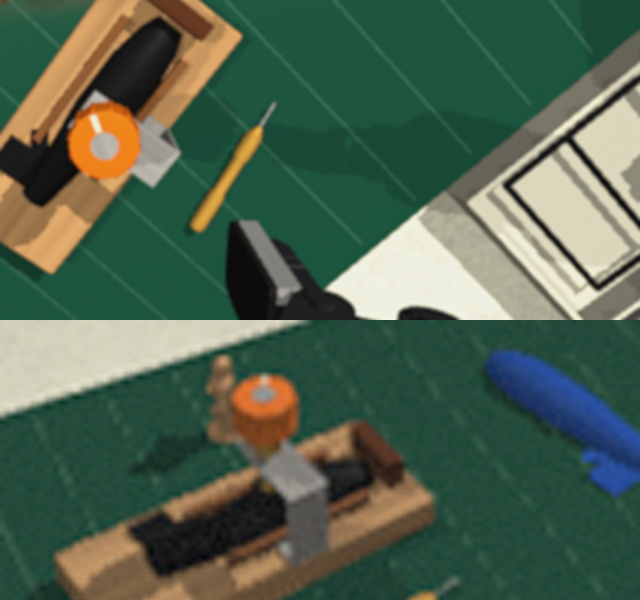

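The final view shows the clip clamped and the gripper clear. I'll check the nose–stop contact numerically, because a wood-coloured bin appeared at y = 71.

Run:
```python
from h import *
c=cam('wrist'); C=lambda x,y,z: np.r_[O+Rc.T@[x,y],z]
P=pts(c); q=(P[...,:2]-O)@Rc.T; z=P[...,2]; im=c['image']
for x in(-14,-6,0,6,14):
    print('x',x)
    L=[]
    for y in np.arange(60,86,1.):
        u,v=proj(c,C(x,y,30)).round().astype(int); L.append((int(y),int(z[v,u].round()),im[v,u].tolist()))
    print(L)
print('cam',(Rc@((-c['R'].T@c['t'])[:2]-O)).round(),(-c['R'].T@c['t'])[2].round())
u,v=proj(c,C(0,66,28)).astype(int); save('nose.png',cv2.resize(im[max(v-25,0):v+25,u-40:u+40],(800,500),interpolation=cv2.INTER_CUBIC))
```

```text
x -14
[(60, 20, [150, 112, 72]), (61, 20, [160, 120, 76]), (62, 22, [157, 118, 75]), (63, 20, [160, 121, 76]), (64, 22, [159, 120, 75]), (65, 21, [159, 120, 76]), (66, 20, [160, 120, 76]), (67, 21, [159, 119, 75]), (68, 22, [158, 118, 74]), (69, 20, [159, 120, 76]), (70, 20, [159, 120, 76]), (71, 21, [149, 112, 70]), (72, 20, [121, 90, 57]), (73, 38, [81, 49, 29]), (74, 38, [81, 49, 29]), (75, 41, [98, 58, 34]), (76, 40, [101, 60, 38]), (77, 40, [101, 61, 37]), (78, 41, [102, 62, 39]), (79, 41, [105, 64, 40]), (80, 41, [105, 66, 39]), (81, 39, [106, 68, 42]), (82, 40, [104, 68, 43]), (83, 40, [102, 65, 41]), (84, 42, [109, 74, 46]), (85, 42, [154, 115, 73])]
x -6
[(60, 33, [28, 28, 28]), (61, 32, [27, 27, 26]), (62, 32, [23, 22, 23]), (63, 30, [20, 19, 19]), (64, 30, [19, 17, 17]), (65, 30, [15, 13, 15]), (66, 30, [15, 14, 16]), (67, 29, [13, 13, 16]), (68, 28, [18, 17, 17]), (69, 28, [47, 35, 24]), (70, 27, [135, 101, 64]), (71, 22, [145, 109, 69]), (72, 22, [145, 109, 69]), (73, 32, [87, 56, 34]), (74, 41, [87, 48, 27]), (75, 41, [99, 57, 34]), (76, 41, [99, 57, 34]), (77, 41, [100
[... 1478 characters left out ...]
, [173, 126, 80])]
x 14
[(60, 21, [99, 74, 48]), (61, 21, [99, 74, 48]), (62, 22, [120, 90, 57]), (63, 21, [115, 86, 54]), (64, 21, [132, 98, 63]), (65, 21, [132, 98, 63]), (66, 22, [150, 112, 72]), (67, 22, [147, 110, 71]), (68, 21, [153, 115, 74]), (69, 20, [158, 118, 76]), (70, 21, [162, 121, 78]), (71, 21, [141, 105, 67]), (72, 21, [141, 105, 67]), (73, 29, [85, 55, 34]), (74, 42, [88, 49, 28]), (75, 42, [101, 56, 32]), (76, 41, [101, 55, 33]), (77, 42, [102, 56, 34]), (78, 42, [103, 57, 34]), (79, 41, [104, 58, 34]), (80, 43, [103, 57, 34]), (81, 41, [104, 58, 34]), (82, 40, [102, 56, 34]), (83, 41, [108, 62, 38]), (84, 41, [108, 62, 38]), (85, 41, [159, 114, 72])]
cam [-45.  61.] 367.0
```

View pics/nose.png

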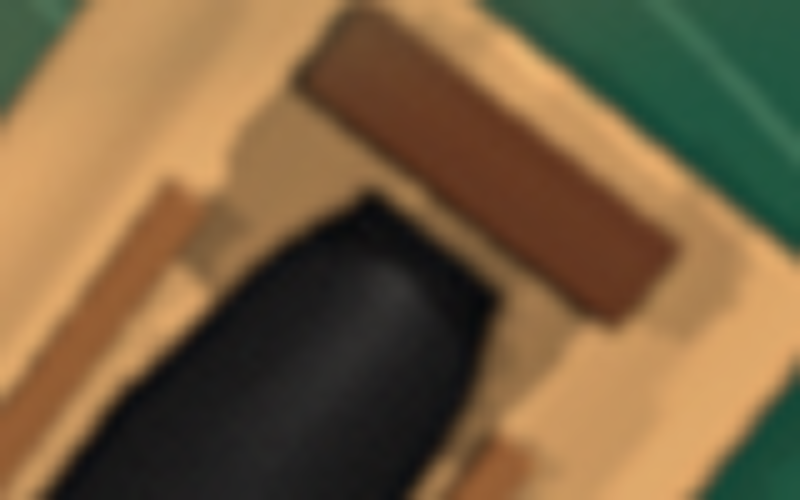

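The close crop shows a strip of wood between the blunt nose (375,195)–(497,295) and the stop edge (300,85)–(605,320), a gap of about 4 mm. So the "stop" I felt wasn't the stop. I'll measure tail, fin, nose, stop and base ends in this one view.

```bash
cat > prof.py <<'E'
from h import *
C=lambda x,y,z: np.r_[O+Rc.T@[x,y],z]
def edges(c,x,zh,y0,y1,thr=18):
    ys=np.arange(y0,y1,.25); uv=np.array([proj(c,C(x,y,zh)) for y in ys],np.float32)
    g=cv2.cvtColor(c['image'],cv2.COLOR_RGB2GRAY).astype(np.float32)
    p=cv2.remap(g,uv[:,0].reshape(1,-1),uv[:,1].reshape(1,-1),cv2.INTER_LINEAR)[0]
    d=np.convolve(p,np.r_[np.ones(8),-np.ones(8)]/8,'same'); out=[]
    for i in range(8,len(d)-8):
        if abs(d[i])>thr and abs(d[i])==abs(d[i-8:i+9]).max(): out.append((round(float(ys[i]),1),int(d[i])))
    return out
if __name__=='__main__':
    for n in('wrist','side'):
        c=cam(n); print(n,'base-end -125',edges(c,38,22,-140,-110),edges(c,-42,22,-140,-110),'base-end 90',edges(c,-35,22,80,100),edges(c,35,22,80,100))
        print(' tail',[edges(c,x,32,-105,-70) for x in(-4,0,4)],'fin rear',[edges(c,x,25,-90,-68) for x in(-35,-31,-27)],'fin front',[edges(c,x,25,-60,-40) for x in(-35,-31,-27)])
        print(' nose',[edges(c,x,32,55,80) for x in(-5,0,5)],'stop rear/far z42',[edges(c,x,42,62,92) for x in(-15,0,15)],'strip start z30',[edges(c,x,30,-55,-35) for x in(-24,24)])
E
python3 prof.py
```

```text
wrist base-end -125 [(-121.8, 62)] [(-121.5, 59)] base-end 90 [(92.0, -56)] [(91.8, -75)]
 tail [[(-79.2, -53)], [(-79.2, -61)], [(-78.2, -60)]] fin rear [[(-75.8, -62)], [(-76.2, -61)], [(-75.8, -82)]] fin front [[(-50.0, 74)], [(-50.0, 73)], [(-50.2, 51), (-46.0, -25)]]
 nose [[(69.2, 71), (72.5, -46)], [(64.5, -21), (69.0, 55), (72.2, -32)], [(69.0, 54), (72.2, -30)]] stop rear/far z42 [[(71.8, -45), (84.2, 47)], [(68.8, 54), (72.0, -30), (84.0, 62)], [(71.5, -45), (84.0, 55)]] strip start z30 [[(-42.5, 50)], [(-43.0, -21), (-39.5, 33)]]
side base-end -125 [(-123.8, 21)] [] base-end 90 [] []
 tail [[(-85.5, -20)], [(-84.8, -19)], []] fin rear [[(-78.8, -25)], [(-78.2, -27)], [(-77.8, -29)]] fin front [[(-52.0, 25)], [(-51.2, 21)], []]
 nose [[], [], []] stop rear/far z42 [[], [], []] strip start z30 [[], []]
```

Run:
```python
from h import *
from prof import edges,C
from rig import r
for n in('scene','side'):
    c=cam(n)
    P=pts(c); q=(P[...,:2]-O)@Rc.T; z=P[...,2]; hsv=cv2.cvtColor(c['image'],cv2.COLOR_RGB2HSV)
    d=(hsv[...,2]<60)&(z>23)&(z<34)&(q[...,0]<-22)&(q[...,0]>-45)&(q[...,1]>-110)&(q[...,1]<-40); print(n,'fin y',np.percentile(q[d][:,1],[2,50,98]).round(1))
    m=(abs(q[...,0])<7)&(q[...,1]>50)&(q[...,1]<80)&(z>15)&(z<48); print([(y,np.median(z[m&(abs(q[...,1]-y)<1.5)]).round(1)) for y in range(56,80,2) if (m&(abs(q[...,1]-y)<1.5)).any()])
# compare stored crops (scene px) of foot.png region before vs now
c=cam('scene'); a=cv2.resize(c['image'][200:235,265:335],(600,300),interpolation=cv2.INTER_CUBIC)
b=cv2.cvtColor(cv2.imread('pics/foot.png'),cv2.COLOR_BGR2RGB)[:300]
reg=np.abs(a.astype(int)-b).sum(2)
print('diff nose region',reg[190:260,370:480].mean(),'ref',reg[240:290,500:590].mean())
# nose end brightness rows along nose->stop in scene, before (foot.png) and now
for im in(b,a): print([int(im[y,x].mean()) for x,y in zip(np.linspace(380,470,19).astype(int),np.linspace(240,190,19).astype(int))])
```

```text
scene fin y [-75.3 -63.9 -46.4]
[(56, np.float64(35.8)), (58, np.float64(34.7)), (60, np.float64(34.7)), (62, np.float64(32.5)), (64, np.float64(32.9)), (66, np.float64(31.6)), (70, np.float64(35.0)), (72, np.float64(38.7)), (74, np.float64(40.9)), (76, np.float64(40.9)), (78, np.float64(40.6))]
side fin y [-73.  -66.1 -58.4]
[(56, np.float64(34.5)), (58, np.float64(33.8)), (60, np.float64(34.2)), (62, np.float64(33.1)), (64, np.float64(31.8)), (66, np.float64(31.9)), (68, np.float64(28.2)), (70, np.float64(31.4)), (72, np.float64(34.0)), (74, np.float64(36.2)), (76, np.float64(41.1)), (78, np.float64(41.2))]
diff nose region 8.411038961038962 ref 4.754
[37, 33, 32, 33, 35, 38, 41, 39, 26, 22, 30, 37, 35, 35, 42, 56, 63, 61, 59]
[27, 29, 29, 30, 34, 40, 40, 35, 25, 22, 31, 40, 38, 33, 38, 54, 62, 61, 61]
```

The part stopped about 2.5 mm short. The resistance was most likely the wide closed gripper knuckles touching the knob, since the wrist moment was too small for a force at the tip. To fix it I'll back the screw off by 0.72 rad, push again with the gripper turned 90°, and re-tighten by the same angle.

Request:
{"api": "arm_command", "payload": {
  "deltas": [
    {"x": -0.52, "y": 0.04, "z": 0, "roll": 0, "jaw": 6},
    {"x": 0, "y": 0, "z": 4, "roll": 0, "jaw": 6},
    {"x": 0, "y": 0, "z": 4, "roll": 0, "jaw": 6},
    {"x": 0, "y": 0, "z": 4, "roll": 0, "jaw": 6},
    {"x": 0, "y": 0, "z": 1.7, "roll": 0, "jaw": 6},
    {"x": 0, "y": 0, "z": 0, "roll": 0, "jaw": 6},
    {"x": 0, "y": 0, "z": 0, "roll": 0, "jaw": 6}
  ]
}}

```text
time_s: 30.25
ee_pos: [553.4, -57.6, 64.0]
eef_rot: [0.001, 0.393, 0.92, 0.0]
contact_force: [0.2, 0.0, -0.3]
grip_width: 60.0
gripper_force: 0.0
```

Request:
{"api": "arm_command", "payload": {
  "deltas": [
    {"x": 0, "y": 0, "z": 0, "roll": 0, "jaw": 4},
    {"x": 0, "y": 0, "z": 0, "roll": 0, "jaw": 3},
    {"x": 0, "y": 0, "z": 0, "roll": 0, "jaw": 3},
    {"x": 0, "y": 0, "z": 0, "roll": 0, "jaw": 3}
  ],
  "newtons": 30
}}

```text
time_s: 30.75
ee_pos: [553.2, -57.8, 64.4]
eef_rot: [0.001, 0.393, 0.919, -0.0]
contact_force: [-1.3, -0.9, 6.5]
grip_width: 35.0
gripper_force: 29.7
```

```bash
python3 -c "from h import *; st()"
```

```text
t 30.75 clip [ 0.9 -0.3] z 64.39 yawy 43.7 tilt [ 0.002 -0.001 -1.   ] F [-1.3  -0.93  6.51] T [-0.239  0.339 -0.002] q [-0.236  0.469 -0.369  0.731 -0.001  0.572] w 35.0 29.7
```

Request:
{"api": "arm_command", "payload": {
  "deltas": [
    {"x": 0, "y": 0, "z": -0.06, "roll": 0, "jaw": 3},
    {"x": 0, "y": 0, "z": 0, "roll": -0.12, "jaw": 3},
    {"x": 0, "y": 0, "z": 0, "roll": -0.12, "jaw": 3},
    {"x": 0, "y": 0, "z": 0, "roll": -0.12, "jaw": 3},
    {"x": 0, "y": 0, "z": -0.069, "roll": -0.12, "jaw": 3},
    {"x": 0, "y": 0, "z": -0.069, "roll": -0.12, "jaw": 3},
    {"x": 0, "y": 0, "z": -0.069, "roll": -0.12, "jaw": 3},
    {"x": 0, "y": 0, "z": 0, "roll": 0, "jaw": 3}
  ]
}}

```text
time_s: 31.75
ee_pos: [554.0, -55.8, 66.3]
eef_rot: [0.002, 0.043, 0.999, 0.002]
contact_force: [3.2, 4.2, 1.5]
grip_width: 35.1
gripper_force: 29.9
```

```bash
python3 kn.py
```

```text
t 31.75 clip [2.  1.6] z 66.34 yawy 85.0 tilt [ 0.003  0.003 -1.   ] F [3.25 4.25 1.54] T [ 0.968 -0.611  0.036] q [-0.235  0.467 -0.366  0.735  0.004 -0.148] w 35.1 29.9
scene knob 288 299 206 219 [ 99.7 119.5] 104 q range [-16.7 -16.5] [17.9 17.8]
 arm top z 73.09 61
 foot? 16 [43.3 47.8 51.7]
side knob 320 328 213 230 [ 98.8 119. ] 91 q range [-17.8 -13.3] [ 9.9 19.3]
 arm top z 73.08 32
 foot? 17 [43.3 46.1 49.5]
```

Request:
{"api": "arm_command", "payload": {
  "deltas": [
    {"x": 0, "y": 0, "z": 0, "roll": 0, "jaw": 7},
    {"x": 0, "y": 0, "z": 0, "roll": 0, "jaw": 7},
    {"x": 0, "y": 0, "z": 0, "roll": 0, "jaw": 7},
    {"x": 0, "y": 0, "z": 0, "roll": 0, "jaw": 7},
    {"x": 0, "y": 0, "z": -3, "roll": 0, "jaw": 7},
    {"x": 0, "y": 0, "z": -4, "roll": 0, "jaw": 7},
    {"x": 0, "y": 0, "z": -4, "roll": -0.179, "jaw": 7},
    {"x": 0, "y": 0, "z": 0, "roll": -0.179, "jaw": 7}
  ]
}}

```text
time_s: 32.85
ee_pos: [554.9, -58.0, 179.4]
eef_rot: [0.003, -0.138, 0.99, -0.001]
contact_force: [-0.2, -0.0, -1.0]
grip_width: 69.9
gripper_force: 0.0
```

Request:
{"api": "arm_command", "payload": {
  "deltas": [
    {"x": 0, "y": 0, "z": 0, "roll": -0.179, "jaw": 0},
    {"x": 0, "y": 0, "z": 0, "roll": -0.179, "jaw": 0},
    {"x": 0, "y": 0, "z": 0, "roll": -0.179, "jaw": 0},
    {"x": 0, "y": 0, "z": 0, "roll": -0.179, "jaw": 0},
    {"x": 0, "y": 0, "z": 0, "roll": -0.179, "jaw": 0},
    {"x": 0, "y": 0, "z": 0, "roll": -0.179, "jaw": 0},
    {"x": 0, "y": 0, "z": 0, "roll": -0.179, "jaw": 0},
    {"x": 0, "y": 0, "z": 0, "roll": -0.179, "jaw": 0}
  ]
}}

```text
time_s: 33.85
ee_pos: [552.3, -57.4, 175.7]
eef_rot: [0.0, 0.754, -0.657, -0.0]
contact_force: [-0.1, 0.2, -0.6]
grip_width: -0.2
gripper_force: 0.0
```

Request:
{"api": "arm_command", "payload": {
  "deltas": [
    {"x": 4, "y": 0.1, "z": 0, "roll": 0, "jaw": 0},
    {"x": 4, "y": 0, "z": 0, "roll": 0, "jaw": 0},
    {"x": 3.4, "y": 0, "z": 0, "roll": 0, "jaw": 0},
    {"x": 0, "y": 0, "z": 0, "roll": 0, "jaw": 0},
    {"x": 0, "y": 0, "z": 0, "roll": 0, "jaw": 0}
  ]
}}

```text
time_s: 34.48
ee_pos: [566.0, -170.1, 175.5]
eef_rot: [-0.0, 0.752, -0.659, -0.0]
contact_force: [-0.3, 0.7, -0.7]
grip_width: -0.0
gripper_force: 0.0
```

```bash
python3 -c "from h import *; st()"
```

```text
t 34.48 clip [  -1.1 -113.3] z 175.55 yawy -172.5 tilt [-0.001  0.001 -1.   ] F [-0.25  0.73 -0.74] T [-0.034 -0.014  0.036] q [-0.417  0.423 -0.127  1.022  0.    -2.119] w -0.0 0.0
```

Request:
{"api": "arm_command", "payload": {
  "deltas": [
    {"x": 0, "y": 0, "z": 5, "roll": 0, "jaw": 0},
    {"x": 0, "y": 0, "z": 5, "roll": 0, "jaw": 0},
    {"x": 0, "y": 0, "z": 5, "roll": 0, "jaw": 0},
    {"x": 0, "y": 0, "z": 2, "roll": 0, "jaw": 0},
    {"x": 0, "y": 0, "z": 0.4, "roll": 0, "jaw": 0},
    {"x": 0, "y": 0, "z": 0.25, "roll": 0, "jaw": 0},
    {"x": 0, "y": 0, "z": 0, "roll": 0, "jaw": 0},
    {"x": 0, "y": 0, "z": 0, "roll": 0, "jaw": 0}
  ]
}}

```text
time_s: 35.48
ee_pos: [567.2, -170.7, 0.4]
eef_rot: [-0.0, 0.752, -0.659, 0.001]
contact_force: [0.9, 0.6, -0.6]
grip_width: 0.0
gripper_force: 0.0
```

```bash
python3 tip.py
```

```text
t 35.48 clip [   0.  -114.1] z 0.4 yawy -172.5 tilt [ 0.002 -0.001 -1.   ] F [ 0.85  0.59 -0.6 ] T [ 0.009 -0.03   0.004] q [-0.417  0.606 -0.323  0.64   0.    -2.119] w 0.0 0.0
pinch_z 18.700000000000003
scene 48 z low [28.  29.1 30.9] y [-127.7 -109.5] x [-7.3 13.7]
side 109 z low [28.2 29.1 30.5] y [-127.  -110.2] x [-12.3  12.5]
wrist 1589 z low [28.2 29.4 31.1] y [-126.3 -121.4] x [-13.   12.9]
```

Request:
{"api": "arm_command", "payload": {
  "deltas": [
    {"x": -0.6, "y": 0, "z": 0, "roll": 0, "jaw": 0},
    {"x": -0.5, "y": 0, "z": 0, "roll": 0, "jaw": 0},
    {"x": -0.3, "y": 0, "z": 0, "roll": 0, "jaw": 0},
    {"x": -0.2, "y": 0, "z": 0, "roll": 0, "jaw": 0},
    {"x": -0.2, "y": 0, "z": 0, "roll": 0, "jaw": 0},
    {"x": 0, "y": 0, "z": 0, "roll": 0, "jaw": 0},
    {"x": 0, "y": 0, "z": 0, "roll": 0, "jaw": 0}
  ]
}}

```text
time_s: 36.5
ee_pos: [564.1, -152.7, -0.7]
eef_rot: [-0.0, 0.752, -0.659, 0.0]
contact_force: [-0.2, 0.0, -0.4]
grip_width: 0.1
gripper_force: 0.0
```

```bash
cat > ps.py <<'E'
from h import *
from prof import edges
st()
for n in('side','wrist'):
    c=cam(n); print(n,'fin rear',[edges(c,x,25,-95,-60,14) for x in(-35,-31,-27)],'front',[edges(c,x,25,-62,-40,14) for x in(-35,-31,-27)])
E
python3 ps.py
```

```text
t 36.5 clip [ -0.7 -95.8] z -0.7 yawy -172.5 tilt [ 0. -0. -1.] F [-0.21  0.04 -0.37] T [-0.034 -0.082  0.022] q [-0.391  0.597 -0.344  0.629 -0.    -2.093] w 0.1 0.0
side fin rear [[(-78.5, -26)], [(-78.0, -27)], [(-77.8, -29)]] front [[(-52.2, 25)], [(-51.5, 21)], []]
wrist fin rear [[(-81.2, -166)], [(-82.2, -34), (-78.5, -143)], [(-78.5, -154)]] front [[(-55.2, -24)], [], []]
```

Request:
{"api": "arm_command", "payload": {
  "deltas": [
    {"x": -0.1, "y": 0, "z": 0, "roll": 0, "jaw": 0},
    {"x": -0.1, "y": 0, "z": 0, "roll": 0, "jaw": 0},
    {"x": -0.1, "y": 0, "z": 0, "roll": 0, "jaw": 0},
    {"x": 0, "y": 0, "z": 0, "roll": 0, "jaw": 0}
  ]
}}

```text
time_s: 37.1
ee_pos: [563.6, -149.5, -0.7]
eef_rot: [0.0, 0.752, -0.659, -0.0]
contact_force: [0.7, 0.5, -0.2]
grip_width: -0.0
gripper_force: 0.0
```

```bash
python3 ps.py
```

```text
t 37.1 clip [ -0.8 -92.6] z -0.73 yawy -172.5 tilt [-0.  0. -1.] F [ 0.75  0.47 -0.17] T [-0.026  0.035 -0.025] q [-0.386  0.595 -0.348  0.627  0.    -2.088] w -0.0 0.0
side fin rear [[(-78.0, -25)], [(-78.5, -28)], [(-77.8, -29)]] front [[(-52.0, 25)], [(-51.5, 21)], []]
wrist fin rear [[(-78.2, -122), (-69.2, 14)], [(-82.0, -36), (-78.2, -139), (-73.0, -17)], [(-78.5, -145), (-73.8, -26)]] front [[(-52.2, -24)], [], []]
```

Request:
{"api": "arm_command", "payload": {
  "deltas": [
    {"x": -0.1, "y": 0, "z": 0, "roll": 0, "jaw": 0},
    {"x": -0.05, "y": 0, "z": 0, "roll": 0, "jaw": 0},
    {"x": 0, "y": 0, "z": 0, "roll": 0, "jaw": 0}
  ]
}}

```text
time_s: 37.58
ee_pos: [563.5, -148.1, -0.7]
eef_rot: [-0.0, 0.752, -0.659, 0.0]
contact_force: [0.2, 0.0, -0.4]
grip_width: 0.2
gripper_force: 0.0
```

```bash
python3 ps.py
```

```text
t 37.58 clip [ -0.7 -91.2] z -0.68 yawy -172.5 tilt [ 0. -0. -1.] F [ 0.22  0.02 -0.44] T [-0.005 -0.015 -0.022] q [-0.384  0.595 -0.349  0.627 -0.    -2.086] w 0.2 0.0
side fin rear [[(-78.5, -24)], [(-78.5, -27)], [(-77.8, -29)]] front [[(-52.0, 25)], [(-51.5, 20)], []]
wrist fin rear [[(-81.8, -42), (-78.0, -124)], [(-82.0, -37), (-78.2, -121), (-71.8, -16)], [(-78.8, -138), (-72.2, -26)]] front [[(-58.2, 34), (-51.0, -21)], [], []]
```

Request:
{"api": "arm_command", "payload": {
  "deltas": [
    {"x": -0.1, "y": 0, "z": 0, "roll": 0, "jaw": 0},
    {"x": -0.1, "y": 0, "z": 0, "roll": 0, "jaw": 0},
    {"x": -0.1, "y": 0, "z": 0, "roll": 0, "jaw": 0},
    {"x": -0.1, "y": 0, "z": 0, "roll": 0, "jaw": 0},
    {"x": 0, "y": 0, "z": 0, "roll": 0, "jaw": 0}
  ]
}}

```text
time_s: 38.3
ee_pos: [563.4, -144.9, -0.5]
eef_rot: [0.0, 0.752, -0.659, 0.001]
contact_force: [1.2, -3.6, -0.7]
grip_width: 0.2
gripper_force: 1.6
```

Request:
{"api": "arm_command", "payload": {
  "deltas": [
    {"x": -0.05, "y": 0, "z": 0, "roll": 0, "jaw": 0},
    {"x": -0.05, "y": 0, "z": 0, "roll": 0, "jaw": 0},
    {"x": 0, "y": 0, "z": 0, "roll": 0, "jaw": 0}
  ]
}}

```text
time_s: 38.67
ee_pos: [563.6, -144.8, -0.3]
eef_rot: [0.001, 0.752, -0.659, 0.001]
contact_force: [1.5, -6.2, -0.2]
grip_width: -0.2
gripper_force: 3.1
```

```bash
python3 ps.py
```

```text
t 38.67 clip [ -0.1 -88. ] z -0.26 yawy -172.5 tilt [ 0.001 -0.003 -1.   ] F [ 1.51 -6.16 -0.16] T [-1.334 -0.213 -0.05 ] q [-3.770e-01  5.920e-01 -3.540e-01  6.230e-01 -2.000e-03 -2.078e+00] w -0.2 3.1
side fin rear [[(-75.8, -24)], [(-76.5, -25)], [(-75.5, -25)]] front [[(-49.0, 24)], [(-49.8, 21)], []]
wrist fin rear [[(-75.5, -116), (-64.0, 14)], [(-75.5, -121), (-71.2, -14)], [(-79.5, -37), (-75.8, -127), (-68.5, -25)]] front [[(-54.5, 32), (-45.8, -21)], [], []]
```

That was the true stop: the part moved about 2.3 mm more, then the force built up stiffly to 6 N at the tip. Retract, go over the knob and check the nose.

Request:
{"api": "arm_command", "payload": {
  "deltas": [
    {"x": 0.3, "y": 0, "z": 0, "roll": 0, "jaw": 0},
    {"x": 1.2, "y": 0, "z": 0, "roll": 0, "jaw": 0},
    {"x": 0, "y": 0, "z": -5, "roll": 0, "jaw": 0},
    {"x": 0, "y": 0, "z": -5, "roll": 0, "jaw": 0},
    {"x": 0, "y": 0, "z": -5, "roll": 0, "jaw": 0},
    {"x": 0, "y": 0, "z": -3, "roll": 0, "jaw": 6},
    {"x": -5, "y": 0, "z": 0, "roll": 0, "jaw": 6},
    {"x": -5, "y": 0, "z": 0, "roll": 0, "jaw": 6}
  ]
}}

```text
time_s: 39.78
ee_pos: [551.6, -58.4, 179.7]
eef_rot: [-0.001, 0.751, -0.66, -0.0]
contact_force: [1.0, -0.0, 0.2]
grip_width: 54.4
gripper_force: 0.0
```

Request:
{"api": "arm_command", "payload": {
  "deltas": [
    {"x": 0, "y": 0, "z": 0, "roll": 0, "jaw": 6},
    {"x": 0, "y": 0, "z": 0, "roll": 0, "jaw": 6}
  ]
}}

```text
time_s: 40.02
ee_pos: [551.8, -59.2, 179.3]
eef_rot: [0.0, 0.752, -0.659, -0.0]
contact_force: [-0.7, 0.2, 0.3]
grip_width: 60.2
gripper_force: 0.0
```

Run:
```python
from h import *
from prof import edges
st()
for n in('wrist','side'):
    c=cam(n); print(n,'base-end',edges(c,38,22,-140,-110),edges(c,-42,22,-140,-110),edges(c,-35,22,80,100),'tail',[edges(c,x,32,-105,-70) for x in(-4,0,4)],'fin',[edges(c,x,25,-90,-68) for x in(-35,-31,-27)])
    print(' nose',[edges(c,x,32,55,80,12) for x in(-6,-3,0,3,6)],'stop z42',[edges(c,x,42,62,92) for x in(-15,15)])
c=cam('wrist')
P=pts(c); hsv=cv2.cvtColor(c['image'],cv2.COLOR_RGB2HSV); z=P[...,2]
t=((hsv[...,0]<16)&(hsv[...,1]>150)&(hsv[...,2]>80)&(z>114)&(z<126)).astype(np.uint8)
k=max(cv2.findContours(t,cv2.RETR_EXTERNAL,cv2.CHAIN_APPROX_NONE)[0],key=cv2.contourArea)[:,0]
zz=np.percentile(z[t>0],90); print('knob',zz,cv2.minEnclosingCircle(np.array([ray(c,u,v,120)[:2] for u,v in k],np.float32)))
```

```text
t 40.02 clip [-0.7 -1.5] z 179.28 yawy -172.5 tilt [-0. -0. -1.] F [-0.66  0.23  0.33] T [-0.017 -0.06   0.072] q [-0.24   0.354 -0.222  0.996 -0.    -1.942] w 60.2 0.0
wrist base-end [(-122.5, 84)] [(-122.0, 65)] [(90.8, -48)] tail [[(-77.5, -32)], [(-77.5, -37)], [(-77.5, -40)]] fin [[(-75.0, -41)], [(-74.2, -41)], [(-77.2, -31), (-74.0, -39)]]
 nose [[(76.8, 21)], [(65.2, -12), (76.8, 22)], [(65.8, -17), (76.8, 21)], [(65.5, -13)], [(76.8, 20)]] stop z42 [[(72.2, 21)], [(72.0, 23)]]
side base-end [(-123.8, 21)] [] [] tail [[(-83.0, -19)], [(-83.2, -19)], []] fin [[(-75.8, -23)], [(-76.8, -25)], [(-76.5, -27)]]
 nose [[], [], [], [], []] stop z42 [[], []]
knob 118.35129463873808 ((550.9295043945312, -58.203460693359375), 18.269784927368164)
```

Request:
{"api": "arm_command", "payload": {
  "deltas": [
    {"x": -0.15, "y": 0, "z": 4, "roll": 0, "jaw": 6},
    {"x": 0, "y": 0, "z": 4, "roll": 0, "jaw": 6},
    {"x": 0, "y": 0, "z": 4, "roll": 0, "jaw": 6},
    {"x": 0, "y": 0, "z": 1.3, "roll": 0, "jaw": 6},
    {"x": 0, "y": 0, "z": 0, "roll": 0, "jaw": 6},
    {"x": 0, "y": 0, "z": 0, "roll": 0, "jaw": 6},
    {"x": 0, "y": 0, "z": 0, "roll": 0, "jaw": 6}
  ]
}}

```text
time_s: 41.05
ee_pos: [552.7, -57.8, 47.8]
eef_rot: [-0.001, 0.752, -0.659, 0.001]
contact_force: [-0.2, -0.1, 0.6]
grip_width: 59.7
gripper_force: 0.0
```

Request:
{"api": "arm_command", "payload": {
  "deltas": [
    {"x": 0, "y": 0, "z": 0, "roll": 0, "jaw": 4},
    {"x": 0, "y": 0, "z": 0, "roll": 0, "jaw": 3},
    {"x": 0, "y": 0, "z": 0, "roll": 0, "jaw": 3},
    {"x": 0, "y": 0, "z": -0.04, "roll": 0, "jaw": 3},
    {"x": 0, "y": 0, "z": 0, "roll": 0, "jaw": 3}
  ],
  "newtons": 30
}}

```text
time_s: 41.68
ee_pos: [551.3, -57.6, 46.8]
eef_rot: [0.0, 0.752, -0.659, -0.0]
contact_force: [-2.6, -1.0, 3.4]
grip_width: 34.9
gripper_force: 29.5
```

```bash
python3 kn.py
```

```text
t 41.67 clip [-1.   0.2] z 46.75 yawy -172.5 tilt [-0. -0. -1.] F [-2.64 -1.    3.38] T [-0.254  0.504  0.046] q [-0.237  0.49  -0.389  0.692 -0.    -1.939] w 34.9 29.5
scene knob 287 296 208 219 [ 98.9 129.8] 54 q range [-16.4 -19. ] [20.4  5.5]
 arm top z 73.24 60
 foot? 14 [43.9 47.6 50.5]
side knob 326 336 214 230 [ 99.3 122.3] 117 q range [-18.  -18.7] [20.4  7.1]
 arm top z 73.34 55
 foot? 19 [43.4 46.6 48.5]
```

I went 20 mm too low (my arithmetic), and the fingertips are close to the steel arm. Open, raise and re-grip.

Request:
{"api": "arm_command", "payload": {
  "deltas": [
    {"x": 0, "y": 0, "z": 0, "roll": 0, "jaw": 6},
    {"x": 0, "y": 0, "z": 0, "roll": 0, "jaw": 6},
    {"x": 0, "y": 0, "z": 0, "roll": 0, "jaw": 6},
    {"x": 0, "y": 0.05, "z": -1, "roll": 0, "jaw": 6},
    {"x": 0, "y": 0, "z": -0.9, "roll": 0, "jaw": 6},
    {"x": 0, "y": 0, "z": 0, "roll": 0, "jaw": 6},
    {"x": 0, "y": 0, "z": 0, "roll": 0, "jaw": 6}
  ]
}}

```text
time_s: 42.65
ee_pos: [551.1, -57.5, 65.9]
eef_rot: [-0.0, 0.752, -0.659, 0.0]
contact_force: [-0.4, -0.7, 0.6]
grip_width: 60.0
gripper_force: 0.0
```

Request:
{"api": "arm_command", "payload": {
  "deltas": [
    {"x": 0, "y": 0, "z": 0, "roll": 0, "jaw": 4},
    {"x": 0, "y": 0, "z": 0, "roll": 0, "jaw": 3},
    {"x": 0, "y": 0, "z": 0, "roll": 0, "jaw": 3},
    {"x": 0, "y": 0, "z": -0.04, "roll": 0, "jaw": 3},
    {"x": 0, "y": 0, "z": 0, "roll": 0, "jaw": 3}
  ],
  "newtons": 30
}}

```text
time_s: 43.28
ee_pos: [550.9, -57.5, 65.9]
eef_rot: [0.0, 0.752, -0.659, -0.0]
contact_force: [-0.4, 1.1, -1.1]
grip_width: 34.8
gripper_force: 31.8
```

```bash
python3 kn.py
```

```text
t 43.27 clip [-1.4  0.3] z 65.92 yawy -172.5 tilt [-0.  0. -1.] F [-0.38  1.07 -1.14] T [ 0.066 -0.083  0.035] q [-0.237  0.465 -0.371  0.735  0.    -1.939] w 34.8 31.8
scene knob 287 296 207 219 [100.8 120. ] 51 q range [-20.9 -18.1] [15.4 14.5]
 arm top z 73.74 63
 foot? 17 [44.3 47.8 51.7]
side knob 327 336 213 230 [100.6 120.2] 113 q range [-13.2 -17.6] [19.5 14. ]
 arm top z 73.74 67
 foot? 20 [43.9 46.3 49.3]
```

Request:
{"api": "arm_command", "payload": {
  "deltas": [
    {"x": 0, "y": 0, "z": 0.057, "roll": 0.1, "jaw": 3},
    {"x": 0, "y": 0, "z": 0.057, "roll": 0.1, "jaw": 3},
    {"x": 0, "y": 0, "z": 0.034, "roll": 0.06, "jaw": 3},
    {"x": 0, "y": 0, "z": 0, "roll": 0, "jaw": 3},
    {"x": 0, "y": 0, "z": 0, "roll": 0, "jaw": 3}
  ]
}}

```text
time_s: 44.0
ee_pos: [550.4, -57.5, 64.4]
eef_rot: [-0.0, -0.66, 0.751, 0.0]
contact_force: [-1.6, 0.3, -1.7]
grip_width: 34.6
gripper_force: 31.8
```

```bash
python3 -c "from h import *; st()"
```

```text
t 44.0 clip [-1.9  0.4] z 64.41 yawy 172.7 tilt [-0.001  0.    -1.   ] F [-1.57  0.29 -1.7 ] T [0.092 0.392 0.069] q [-0.237  0.466 -0.373  0.732 -0.    -1.68 ] w 34.6 31.8
```

Request:
{"api": "arm_command", "payload": {
  "deltas": [
    {"x": 0, "y": 0, "z": 0.034, "roll": 0.06, "jaw": 3},
    {"x": 0, "y": 0, "z": 0, "roll": 0, "jaw": 3},
    {"x": 0, "y": 0, "z": 0, "roll": 0, "jaw": 3}
  ]
}}

```text
time_s: 44.38
ee_pos: [550.3, -57.4, 64.0]
eef_rot: [-0.0, -0.638, 0.77, 0.0]
contact_force: [-3.0, 0.5, -0.8]
grip_width: 35.3
gripper_force: 31.8
```

Request:
{"api": "arm_command", "payload": {
  "deltas": [
    {"x": 0, "y": 0, "z": 0.034, "roll": 0.06, "jaw": 3},
    {"x": 0, "y": 0, "z": 0, "roll": 0, "jaw": 3},
    {"x": 0, "y": 0, "z": 0, "roll": 0, "jaw": 3}
  ]
}}

```text
time_s: 44.75
ee_pos: [550.2, -57.4, 63.7]
eef_rot: [-0.0, -0.614, 0.789, 0.0]
contact_force: [-4.3, 1.6, -1.1]
grip_width: 35.1
gripper_force: 31.9
```

```bash
python3 kn.py
```

```text
t 44.75 clip [-2.   0.5] z 63.69 yawy 165.8 tilt [-0.001  0.    -1.   ] F [-4.34  1.58 -1.08] T [0.053 0.89  0.013] q [-0.237  0.467 -0.374  0.731 -0.    -1.56 ] w 35.1 31.9
scene knob 287 299 209 218 [100.1 118.3] 17 q range [-13.2 -17.6] [13.4 12.5]
 arm top z 73.56 62
 foot? 15 [44.3 45.5 50.4]
side knob 322 336 214 231 [ 97.9 131.4] 165 q range [-21.8 -18.3] [19.2 18.3]
 arm top z 73.38 47
 foot? 14 [43.4 45.3 46.6]
```

Request:
{"api": "arm_command", "payload": {
  "deltas": [
    {"x": 0, "y": 0.04, "z": 0.034, "roll": 0.06, "jaw": 3},
    {"x": 0, "y": 0, "z": 0, "roll": 0, "jaw": 3},
    {"x": 0, "y": 0, "z": 0, "roll": 0, "jaw": 3}
  ]
}}

```text
time_s: 45.22
ee_pos: [550.2, -57.3, 63.6]
eef_rot: [-0.0, -0.59, 0.807, 0.0]
contact_force: [-4.6, -0.1, 1.4]
grip_width: 35.5
gripper_force: 32.0
```

```bash
python3 kn.py
```

```text
t 45.23 clip [-2.   0.5] z 63.57 yawy 162.4 tilt [-0.001  0.    -1.   ] F [-4.56 -0.09  1.39] T [0.135 1.153 0.018] q [-0.237  0.467 -0.375  0.73  -0.    -1.5  ] w 35.5 32.0
scene knob 287 299 209 218 [ 95.3 128.4] 20 q range [-12.1 -20.8] [17.  15.2]
 arm top z 73.73 60
 foot? 15 [43.6 45.5 51.8]
side knob 321 336 214 231 [ 96.6 117.9] 167 q range [-23.5 -18.2] [21.8 19.5]
 arm top z 73.81 44
 foot? 17 [43.6 44.6 46.6]
```

Contact recurs at the same screw angle as before, so the final 0.28 rad goes in without descending.

Request:
{"api": "arm_command", "payload": {
  "deltas": [
    {"x": 0, "y": 0.04, "z": -0.01, "roll": 0.07, "jaw": 3},
    {"x": 0, "y": 0.02, "z": 0, "roll": 0.07, "jaw": 3},
    {"x": 0, "y": 0, "z": 0, "roll": 0.07, "jaw": 3},
    {"x": 0, "y": 0, "z": 0, "roll": 0.07, "jaw": 3},
    {"x": 0, "y": 0, "z": 0, "roll": 0, "jaw": 3},
    {"x": 0, "y": 0, "z": 0, "roll": 0, "jaw": 3}
  ]
}}

```text
time_s: 46.08
ee_pos: [549.7, -57.1, 63.6]
eef_rot: [-0.0, -0.472, 0.881, 0.0]
contact_force: [-4.6, 0.7, -1.0]
grip_width: 35.2
gripper_force: 31.9
```

```bash
python3 kn.py; python3 kn.py | grep arm
```

```text
t 46.08 clip [-2.5  0.8] z 63.55 yawy 146.4 tilt [-0.001  0.    -1.   ] F [-4.64  0.66 -0.97] T [0.166 1.158 0.041] q [-0.237  0.466 -0.377  0.729  0.    -1.221] w 35.2 31.9
scene knob 295 299 206 218 [ 95.9 117.3] 41 q range [-10.3  -0.7] [18.4 19.7]
 arm top z 75.09 59
 foot? 14 [44.1 45.5 50.7]
side knob 321 335 214 231 [ 98.  117.5] 170 q range [-17.9 -17.8] [16.8 18.4]
 arm top z 75.44 30
 foot? 14 [43.4 45.2 47.3]
 arm top z 75.33 60
 arm top z 75.41 28
```

Request:
{"api": "arm_command", "payload": {
  "deltas": [
    {"x": 0, "y": 0.05, "z": 0, "roll": 0, "jaw": 3},
    {"x": 0, "y": 0, "z": 0, "roll": 0, "jaw": 7},
    {"x": 0, "y": 0, "z": 0, "roll": 0, "jaw": 7},
    {"x": 0, "y": 0, "z": 0, "roll": 0, "jaw": 7},
    {"x": 0, "y": 0, "z": 0, "roll": 0, "jaw": 7},
    {"x": 0, "y": 0, "z": -2, "roll": 0, "jaw": 7},
    {"x": 0, "y": 0, "z": -4, "roll": 0, "jaw": 7},
    {"x": 0, "y": 0, "z": -4, "roll": 0, "jaw": 7}
  ]
}}

```text
time_s: 47.28
ee_pos: [549.4, -56.9, 164.6]
eef_rot: [-0.0, -0.472, 0.882, 0.0]
contact_force: [0.7, -0.3, -0.2]
grip_width: 70.4
gripper_force: 0.0
```

Request:
{"api": "arm_command", "payload": {
  "deltas": [
    {"x": 0, "y": 0, "z": -4, "roll": 0.18, "jaw": 7},
    {"x": 0, "y": 0, "z": 0, "roll": 0.18, "jaw": 7},
    {"x": 0, "y": 0, "z": 0, "roll": 0.18, "jaw": 7},
    {"x": 0, "y": 0, "z": 0, "roll": 0.18, "jaw": 7},
    {"x": 0, "y": 0, "z": 0, "roll": 0.18, "jaw": 7},
    {"x": 0, "y": 0, "z": 0, "roll": 0.18, "jaw": 7},
    {"x": 0, "y": 0, "z": 0, "roll": 0.18, "jaw": 7},
    {"x": 0, "y": 0, "z": 0, "roll": 0.18, "jaw": 7}
  ]
}}

```text
time_s: 48.28
ee_pos: [549.7, -56.9, 203.7]
eef_rot: [0.0, 0.23, 0.973, 0.0]
contact_force: [0.0, -0.7, 0.2]
grip_width: 70.2
gripper_force: 0.0
```

Request:
{"api": "arm_command", "payload": {
  "deltas": [
    {"x": 0, "y": 0, "z": 0, "roll": 0.18, "jaw": 7},
    {"x": 0, "y": 0, "z": 0, "roll": 0.18, "jaw": 7},
    {"x": 0, "y": 0, "z": 0, "roll": 0, "jaw": 7},
    {"x": 0, "y": 0, "z": 0, "roll": 0, "jaw": 7}
  ]
}}

```text
time_s: 48.78
ee_pos: [549.7, -56.9, 203.7]
eef_rot: [0.0, 0.396, 0.918, 0.0]
contact_force: [0.5, -0.2, -0.2]
grip_width: 70.1
gripper_force: 0.0
```

```bash
python3 kn.py | grep -v foot; python3 prof.py
```

```text
t 48.77 clip [-2.5  1. ] z 203.71 yawy 43.3 tilt [ 0. -0. -1.] F [ 0.47 -0.22 -0.21] T [-0.064  0.025 -0.047] q [-0.237  0.332 -0.188  1.05   0.     0.578] w 70.1 0.0
scene knob 287 299 207 220 [ 95.9 118.1] 121 q range [-21.  -18.1] [18.7 15.9]
 arm top z 75.23 59
side knob 320 336 214 231 [ 97.3 117.3] 171 q range [-18.5 -17.4] [17.6 18.6]
 arm top z 74.89 66
wrist base-end -125 [(-122.0, 62)] [(-121.8, 60)] base-end 90 [(92.0, -60)] [(91.8, -75)]
 tail [[(-76.5, -53)], [(-76.5, -62)], [(-76.0, -59)]] fin rear [[(-73.5, -66)], [(-73.2, -58)], [(-73.2, -62)]] fin front [[(-47.2, 74)], [(-47.5, 75)], [(-47.5, 55)]]
 nose [[(73.0, 29)], [(65.2, -18), (73.0, 29)], [(73.0, 30)]] stop rear/far z42 [[(71.5, -43), (84.5, 44)], [(72.5, 30), (84.0, 59)], [(71.2, -45), (84.0, 54)]] strip start z30 [[(-42.2, 39)], [(-43.0, -24)]]
side base-end -125 [(-124.0, 22)] [] base-end 90 [] []
 tail [[(-83.0, -19)], [(-82.8, -18)], []] fin rear [[(-75.8, -24)], [(-76.8, -25)], [(-76.0, -27)]] fin front [[(-49.2, 24)], [(-50.0, 21)], []]
 nose [[], [], []] stop rear/far z42 [[], [], []] strip start z30 [[], []]
```

The same view as before now shows no wood between nose and stop, the tail sits 2.8 mm further forward, and the arm stands about 1.8 mm high. I'll hand it in.

```bash
python3 -c "from rig import r; print(r.sign_off())"
```

```text
the job is handed in; nothing more can be done
None
```

The job is handed in: the nose is home against the stop, the foot clamps the part at about 10 N (judged from the arm's lift of about 1.8 mm), and the gripper is open and clear; the first push stopped about 2.5 mm short, so I unscrewed, pushed it home and re-tightened.

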